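# Re-nest the graded sorting trays

## Robot

A 6-joint arm with a two-finger parallel gripper is mounted at the origin on a cart in front of the work surface, level with it; the furniture and walls round the work are solid. World frame = base frame: x ahead of the robot, y to its left, z up, the work surface at z = 0. Lengths are in mm, angles in rad, forces in N, time in s.
With the tool pointing down it reaches from about 400 to 925 mm from the base axis. Payload 12.5 kg.
Tool frame: the origin (TCP) lies at the very end of the fingers, on their centre line; the grasp point (between the pads) lies 19 mm behind it; x points along the fingers, y is the direction in which the jaws open and shut, and the axes are right-handed (so a half turn about x gives the same grasp; the last joint's range is limited). The gripper opens to 95 mm and grips with 3 to 60 N. Pads are 20 mm wide; open, the fingers measure 119 mm over their backs; the gripper's body (75 mm by 180 mm) begins 59 mm behind the grasp point.
Start: joints at [1.032, 0.491, 1.559, -0, 1.092, -0.106], TCP at [262.12, 567.397, 214.661] pointing down, gripper open.
Joint ranges: [-3.1, 3.1], [-0.84, 2.19], [0.05, 2.79], [-1.13, 4.28], [0.06, 2.93], [-2.69, 2.69]. Speed limits (rad/s): [2.22, 2.22, 2.79, 3.14, 3.14, 3.14].

## Interface

Orientations are given as [roll, pitch, yaw] about the fixed x, y, z axes, in that order (R = Rz(yaw) Ry(pitch) Rx(roll)).
In Python, from cell import * gives the robot as it stands.
- The arm moves only by the tool step_arm, never from a script. Its argument "steps" is a list of rows, each a list of 4 numbers: the shift along the tool's x, y, z in units of 50 mm (1.0 is 50 mm), then the turn about the tool's x in units of 8 degrees (1.0 is 8 degrees). A call has 1 to 20 rows; each row shifts and turns the commanded pose from where the row before left it, along the tool's axes as they then stand; what a row does not reach is not made up. A row lasts 1/8 s, in which the tool goes at most 62.5 mm and 10.7 degrees, less where a joint would pass 70% of its speed; a pose out of reach is approached as far as the arm can. A call is refused whole if a number of a shift passes 1 or a number of a turn 1, either way. A call with a gripper value outside its range is refused whole. "jaw" is the closure, from 0 (fully open) to 1 (shut), set as the call begins (left out, the last holds). The fingers move at their own pace and stop on an object; the grip force is fixed at half the most. Time passes only in rows, so rows that do not move let the fingers close. It gives the time, the measured TCP pose, the force and the opening at its end, in the units of the state.
- state(): the state, without advancing time (a new reading comes with each control period).
- read_camera(name): name is "scene" or "top" or "wrist"; returns the picture (384x512x3 uint8, red, green, blue); there is no depth.
- camera_info(name): a dict with "mtx" (3x3 intrinsics, pixels), "eye" and "attitude" of the camera in the world; the wrist camera has in their place "hand_eye" (4x4, takes a point from camera to tool coordinates, whose origin is the TCP and whose axes are the tool frame's). Camera axes: x right, y down, z forward; pixel columns grow to the right and rows downward; lengths in mm; the calibration is good to about 2 mm. A picture is of the moment at which its call begins: read the wrist's pose just before it. camera_info takes no time and is no camera call.
- job_done(): hands the job in, once; it reports no verdict.
The state is a dict: "t": time; "joints": joint angles; "qvel": joint speeds; "tau": joint torques, N m; "eef_pos": TCP position; "tcp_rot": TCP orientation; "ft_force": force on the tool from outside, world axes, zero at the start; "moment": the same for the moment, N m; "opening": opening from 0.0 (shut) to 1.0 (fully open).
Only numpy, scipy, OpenCV 4.12 (cv2) and the standard library are available. Lean on these libraries where they do the work, as an engineer would, in place of code of your own. Each camera call takes 0.05 s, during which the arm holds its last target.

## Task

Someone put the set of sorting trays away wrongly: the small copper tray lies straight in the large aluminium tray that is screwed to the bench. Draw the small tray right out onto the bench, slide the brass middle tray, closed end first, into the large one until it is fully home, then slide the small tray into the middle one until it too is fully home against the back. Only slide the trays along the surface, do not lift them; push gently instead of forcing or ramming them, and leave the other things on the bench where they are.

Things in the scene. Friction and masses are not known exactly. Their poses are not given: they have to be found in the camera images.
- large_tray: Large aluminium tray, fixed: 120 long (own x), 90 wide (own y; 116 over its screwed tabs), 34 high, walls and floor 3, smooth. Origin: centre of its underside. x points from its open front to its closed back wall, z up. Top and front are open; inside 84 wide, back wall's inner face at x = +57. The middle tray is home against that wall with its centre at x = +6.5, y = 0 here.
- large_mouth (a point): Front edge of the large tray's floor, mid-width, at bench level (x = -60 in the tray's frame; same axes). From here a lip 14 mm long slopes up to the 3 mm floor; the side walls begin behind the lip. The middle tray has 2 mm play each side here and jams if it goes in crooked.
- middle_mid (a point): Centre, half-way up, of the loose brass middle tray: 101 long (own x), 80 wide, 31 high, walls and floor 3, 0.2 to 0.4 kg. x points from its open front to its closed back wall, z up. Open top and front; inside 74 wide, back wall's inner face at x = +47.5. It starts out in front of the large tray's mouth, its back roughly toward it. The small tray is home in it with its centre at x = +5.5, y = 0 here.
- middle_mouth (a point): Front edge of the middle tray's floor, mid-width, at its underside (x = -50.5 of the tray, same axes). From here a lip 12 mm long, 1 mm thick at its edge, slopes up to the 3 mm floor; the side walls begin behind it. Its other end enters: its underside edge and two back corners are bevelled 2 to 3 mm and climb the large tray's lip when pushed in.
- small_mid (a point): Centre, half-way up, of the loose copper small tray: 84 long (own x), 70 wide, 28 high, walls and floor 3, four walls, open on top (inside 78 x 64), 0.17 to 0.35 kg. x points to its back, whose underside edge and corners are bevelled like the middle tray's; z up. 2 mm play each side in the middle tray. It starts loose on the large tray's floor, back end to back end.
- charcoal_block: Black wire-bound block, 60 x 100 x 28 mm, loose, a bystander; origin under its centre.
- wax_lump: Yellow wax lump, 41 x 50 x 19 mm, loose, a bystander; origin under its centre.
- side_cutters: Cutting pliers with black handles, 51 x 118 x 11 mm, loose, a bystander; origin under the centre.
- bench_block: Bright steel block, 60 x 60 x 18 mm, loose, a bystander; origin under its centre.
- marker_pen: Black felt marker, 12 mm thick, 131 mm long, lying loose, a bystander; origin under its centre.

How it is judged (in metres and radians):
On the way, in this order (a step that is already met when the one before it is completed fails the run):
1. the small tray is drawn right out of the large tray and lies flat on the bench (x of small_mid in the frame of large_tray below -0.104 m and height (world z) of small_mid below 0.02 m), for 0.2 s.
2. the middle tray is home in the large tray, with the small one still out (x of middle_mid in the frame of large_tray between 0.0025 and 0.0105 m and y of middle_mid in the frame of large_tray between -0.005 and 0.005 m and height (world z) of middle_mid below 0.0225 m and angle between middle_mid's own z axis and vertical below 0.06 rad and x of small_mid in the frame of large_tray below -0.09 m), for 0.2 s.
3. the small tray is home in the middle tray (x of small_mid in the frame of middle_mid between 0.0015 and 0.0095 m and y of small_mid in the frame of middle_mid between -0.005 and 0.005 m and height (world z) of small_mid below 0.024 m and angle between small_mid's own z axis and vertical below 0.06 rad), for 0.2 s.
At the end, for the whole second after the job is handed in: The middle tray lies flat in the large tray with its centre within 4 mm (lengthwise) and 5 mm (sideways) of home, the small tray lies flat in the middle one with its centre within 4 mm and 5 mm of home, both are at rest (all of step 3 and x of middle_mid in the frame of large_tray between 0.0025 and 0.0105 m and y of middle_mid in the frame of large_tray between -0.005 and 0.005 m and height (world z) of middle_mid below 0.0225 m and angle between middle_mid's own z axis and vertical below 0.06 rad and linear speed of each of middle_tray, small_tray below 0.01 m/s); the robot touches nothing.
It fails at once if a tray is lifted more than 25 mm (height (world z) of any of small_mid, middle_mid above 0.045 m).
It fails at once if a tray is rammed or forced: more than 40 N between two trays (contact force between any of middle_tray, small_tray and large_tray above 40 N or contact force between small_tray and middle_tray above 40 N).
It fails at once if a bystander is moved more than 25 mm (distance of any of charcoal_block, wax_lump, side_cutters, bench_block, marker_pen from where it was at the start of the episode above 0.025 m).
It also fails if it takes over 72 s, if anything falls off the work surface, if the arm or the gripper's body presses on something with over 40 N, if the wrist force passes 120 N, or if a joint passes its speed limit or range.

## Working session

There is one attempt and no reset: what is moved stays moved. The work goes in short steps, Python scripts to look and compute and a tool call to move; the robot and the scene stay as the last step left them, time stands still between calls to the robot, and variables do not carry over. Pictures are saved under pics/ and viewed, and the job is handed in when it is done.

Besides the shell and the picture viewer there is one more tool, called after ">>>" as a command line: name --pt "numbers of a row" for each row, then --argument value for the rest. step_arm: Moves the arm, as the interface text tells. Its arguments: {"type":"object","properties":{"steps":{"type":"array","items":{"type":"array","items":{"type":"number"}}},"jaw":{"type":"number"}},"required":["steps"]}

```bash
ls; mkdir -p pics; python3 - <<'E'
from cell import *
import cv2
print(state())
for n in ("scene","top","wrist"):
    print(n,camera_info(n))
    cv2.imwrite(f"pics/{n}0.png",read_camera(n)[:,:,::-1])
E
```

```text
pics
{'t': 0.0, 'joints': array([ 1.03238544e+00,  4.91550646e-01,  1.55944142e+00, -3.32158278e-05,
        1.09169775e+00, -1.05618786e-01]), 'qvel': array([ 0.00066056, -0.0003714 ,  0.00050152,  0.00183349,  0.00116516,
        0.001097  ]), 'tau': array([ 1.27252984e-03, -6.12651443e+01, -2.58173543e+01,  6.92671048e-02,
        4.83260828e-02, -1.14104346e-04]), 'eef_pos': array([262.00279985, 567.16755831, 214.07005251]), 'tcp_rot': array([-1.64957111,  1.56969877, -2.08234788]), 'ft_force': array([ 0.65846536, -0.26930405,  0.30946072]), 'moment': array([ 0.01364048, -0.02594748, -0.02934591]), 'opening': 1.0038813259393151}
scene {'mtx': array([[360.54490183,   0.        , 256.69630427],
       [  0.        , 360.54490183, 194.8586232 ],
       [  0.        ,   0.        ,   1.        ]]), 'eye': array([  48.74410523, -390.22938456,  817.62069745]), 'attitude': array([-2.39384578,  0.00362131, -0.68969732])}
top {'mtx': array([[392.41382515,   0.        , 260.11560741],
       [  0.        , 392.41382515, 181.89769388],
       [  0.        ,   0.        ,   1.        ]]), 'eye': array([ 331.75817882,  151.40034312, 1093.05782829]), 'attitude': array([-2.97951069,  0.0073045 , -1.54534306])}
wrist {'mtx': array([[325.64420799,   0.        , 253.21575881],
       [  0.        , 325.64420799, 189.54414447],
       [  0.        ,   0.        ,   1.        ]]), 'hand_eye': array([[ 4.24827373e-04, -2.81996808e-01,  9.59415249e-01,
        -1.69748737e+02],
       [ 9.99999906e-01,  4.06755584e-05, -4.30842595e-04,
        -1.62996709e-01],
       [ 8.24714857e-05,  9.59415342e-01,  2.81996799e-01,
        -7.92739297e+01],
       [ 0.00000000e+00,  0.00000000e+00,  0.00000000e+00,
         1.00000000e+00]])}
```

View pics/scene0.png

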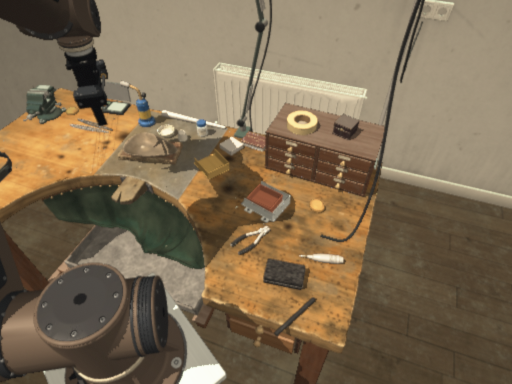

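View pics/top0.png

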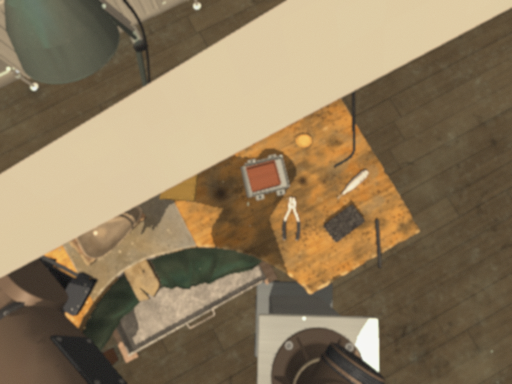

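View pics/wrist0.png

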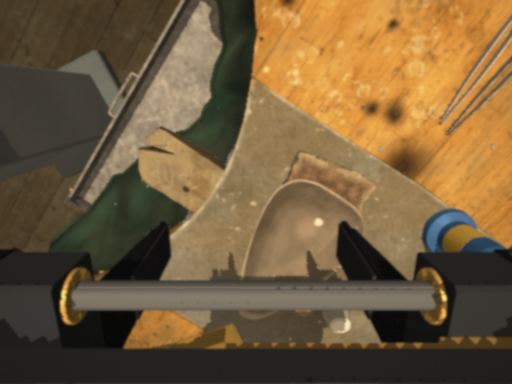

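The scene view shows the copper tray inside the large tray at about (267,200), and the brass tray at (213,163) with the steel block behind it at (231,147). The pliers are at (250,238). In the top view a beam hides part of the brass tray. Next I'll zoom in and write helpers.

```bash
cat > h.py <<'E'
import numpy as np, cv2
from scipy.spatial.transform import Rotation as R
def rot(rpy): return R.from_euler('xyz',rpy).as_matrix()
def cam(info,st=None):
    K=info['mtx']
    if 'eye' in info: return K,rot(info['attitude']),np.array(info['eye'])
    T=info['hand_eye']; Rt=rot(st['tcp_rot']); return K,Rt@T[:3,:3],Rt@T[:3,3]+st['eef_pos']
def ray(c,uv,z):
    K,Rc,e=c; uv=np.atleast_2d(uv).astype(float)
    d=np.c_[(uv[:,0]-K[0,2])/K[0,0],(uv[:,1]-K[1,2])/K[1,1],np.ones(len(uv))]@Rc.T
    return e+d*((z-e[2])/d[:,2])[:,None]
def proj(c,P):
    K,Rc,e=c; p=(np.atleast_2d(P)-e)@Rc; return np.c_[K[0,0]*p[:,0]/p[:,2]+K[0,2],K[1,1]*p[:,1]/p[:,2]+K[1,2]]
def tri(cs,uvs):
    A=np.zeros((3,3));b=np.zeros(3)
    for c,uv in zip(cs,uvs):
        K,Rc,e=c; d=Rc@np.array([(uv[0]-K[0,2])/K[0,0],(uv[1]-K[1,2])/K[1,1],1]); d/=np.linalg.norm(d)
        M=np.eye(3)-np.outer(d,d);A+=M;b+=M@e
    return np.linalg.solve(A,b)
E
python3 - <<'E'
from cell import *
from h import *
a=cv2.imread('pics/scene0.png')[120:310,180:360]
cv2.imwrite('pics/scz.png',cv2.resize(a,None,fx=3.1,fy=3.1,interpolation=cv2.INTER_CUBIC)) if 0 else cv2.imwrite('pics/scz.png',cv2.resize(a,(568,600),interpolation=cv2.INTER_CUBIC))
a=cv2.imread('pics/top0.png')[100:300,150:430]
cv2.imwrite('pics/topz.png',cv2.resize(a,(798,570),interpolation=cv2.INTER_CUBIC))
cs=cam(camera_info('scene'));ct=cam(camera_info('top'))
print('large',ray(cs,[267,200],20),ray(ct,[266,176],20))
print('mid',ray(cs,[213,163],15),ray(ct,[180,190],15))
print('block',ray(cs,[231,147],18)); 
print('others',ray(cs,[[317,206],[286,274],[250,238],[296,316],[324,258]],10))
print(R.from_euler('xyz',state()['tcp_rot']).as_matrix())
E
```

```text
large [[527.51615176 146.54768437  20.        ]] [[523.9579865  147.78522787  20.        ]]
mid [[500.38520071 389.15338568  15.        ]] [[479.58067574 385.73034627  15.        ]]
block [[593.47778718 414.09896779  18.        ]]
others [[ 632.05055162   40.31265416   10.        ]
 [ 406.00260346  -69.36031119   10.        ]
 [ 405.9449417    76.36986403   10.        ]
 [ 348.70330561 -165.7859221    10.        ]
 [ 515.1472445   -97.94902336   10.        ]]
[[-4.21078618e-04  4.19397641e-01  9.07802534e-01]
 [-7.08661743e-04  9.07802262e-01 -4.19397844e-01]
 [-9.99999660e-01 -8.19924391e-04 -8.50450591e-05]]
```

View pics/scz.png

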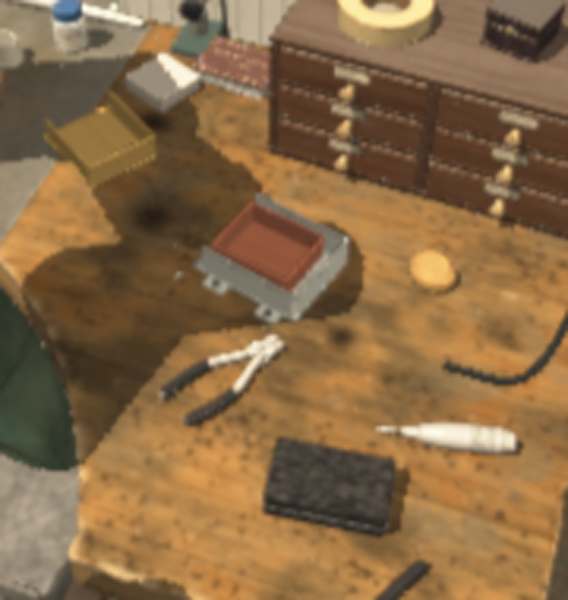

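View pics/topz.png

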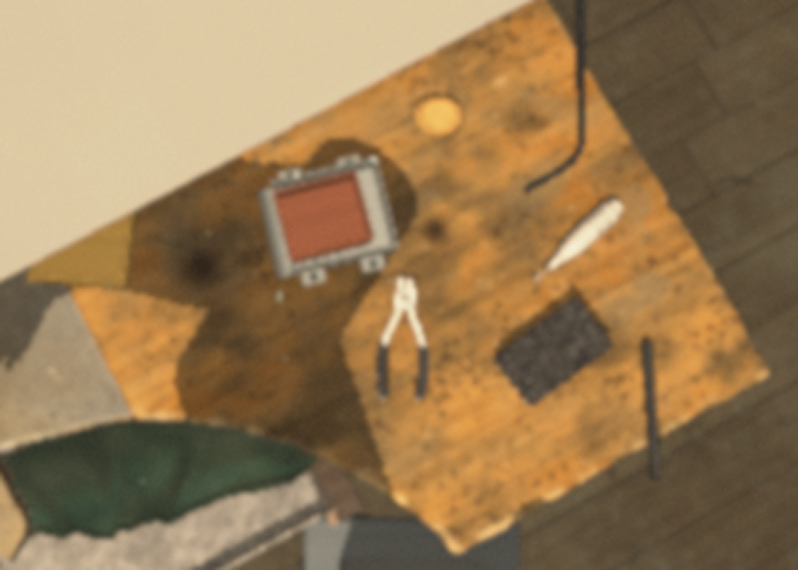

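```bash
cat >> h.py <<'E'
def plan(st,target,yaw=None,n=None,step=45.,turn=7.5):
    """rows (tool units) from measured pose to target TCP (mm), yaw = heading of tool y (rad)"""
    Rt=rot(st['tcp_rot']); p=st['eef_pos'].copy(); target=np.array(target,float)
    y0=np.arctan2(Rt[1,1],Rt[0,1]); dy=0 if yaw is None else -((yaw-y0+np.pi)%(2*np.pi)-np.pi)
    d=target-p
    n=n or int(max(1,np.ceil(np.linalg.norm(d)/step),np.ceil(abs(np.degrees(dy))/turn)))
    rows=[]
    for i in range(n):
        s=Rt.T@(d/n); rows.append([*np.round(s/50,3),round(np.degrees(dy)/n/8,3)])
        Rt=Rt@R.from_euler('x',dy/n).as_matrix()
    return rows
def show(rows):
    print('[' + ','.join('[' + ','.join(f'{v:.3g}' for v in r)+']' for r in rows)+']')
E
python3 - <<'E'
from cell import *
from h import *
cs=cam(camera_info('scene'));ct=cam(camera_info('top'))
print('park proj',proj(ct,[[430,270,0],[390,225,0],[390,315,0]]), proj(cs,[[430,270,0],[390,225,0],[390,315,0],[620,270,0]]))
print('cabinet foot',ray(cs,[[267,168],[365,192]],0))
print('bench edge',ray(cs,[[205,265],[185,190],[200,230]],0))
print('edge top',ray(ct,[[200,247],[250,258],[275,265]],0))
st=state()
show(plan(st,[515,245,300],0.0))
E
```

```text
park proj [[221.41630438 209.33423734]
 [237.0132366  224.11934996]
 [204.64321301 223.30422572]] [[216.77505528 196.4659896 ]
 [214.49995493 211.39136774]
 [197.81326991 194.31293532]
 [263.81177419 169.45543981]]
cabinet foot [[ 6.32705225e+02  2.68611931e+02  0.00000000e+00]
 [ 7.95878111e+02 -9.30821849e+00  1.13686838e-13]]
bench edge [[ 2.65096813e+02  8.97256027e+01  0.00000000e+00]
 [ 3.69243150e+02  3.56243943e+02 -1.13686838e-13]
 [ 3.18576921e+02  1.94480374e+02  0.00000000e+00]]
edge top [[324.80485361 324.64816582   0.        ]
 [298.62803179 186.23281708   0.        ]
 [281.63618477 117.50235552   0.        ]]
[[-0.171,-0.373,0.73,0.815],[-0.171,-0.288,0.767,0.815],[-0.171,-0.199,0.795,0.815],[-0.171,-0.107,0.812,0.815],[-0.171,-0.014,0.819,0.815],[-0.171,0.079,0.816,0.815],[-0.171,0.171,0.801,0.815],[-0.171,0.261,0.777,0.815],[-0.171,0.347,0.742,0.815],[-0.171,0.429,0.698,0.815]]
```

>>> step_arm --pt "-0.171 -0.373 0.73 0.815" --pt "-0.171 -0.288 0.767 0.815" --pt "-0.171 -0.199 0.795 0.815" --pt "-0.171 -0.107 0.812 0.815" --pt "-0.171 -0.014 0.819 0.815" --pt "-0.171 0.079 0.816 0.815" --pt "-0.171 0.171 0.801 0.815" --pt "-0.171 0.261 0.777 0.815" --pt "-0.171 0.347 0.742 0.815" --pt "-0.171 0.429 0.698 0.815" --pt "0 0 0 0" --pt "0 0 0 0"

```text
t: 1.65
eef_pos: [514.6, 245.4, 299.7]
tcp_rot: [-1.628, 1.57, 3.086]
ft_force: [-0.3, 0.6, -0.4]
opening: 1.003
```

```bash
python3 - <<'E'
from cell import *
import cv2,pickle
st=state();im=read_camera('wrist');pickle.dump((st,im),open('w1.pkl','wb'))
cv2.imwrite("pics/w1.png",cv2.resize(im[:,:,::-1],(768,576)))
print(st['eef_pos'],st['tcp_rot'],st['qvel'])
E
```

```text
[514.56846521 245.36238452 299.74965985] [-1.6278558   1.57002793  3.0856326 ] [ 0.01806793 -0.00225718  0.00317738 -0.00266659 -0.00053711  0.00206331]
```

View pics/w1.png

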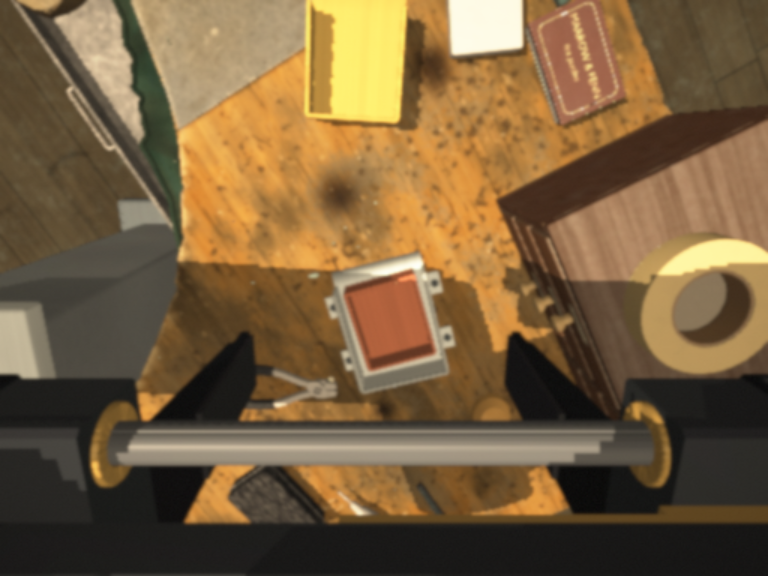

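The wrist view shows the copper tray in the large tray at (390,320), mouth upward. The brass tray is at (355,60), cut off at the top, and there is free bench at (240,200). The cabinet corner is at (500,205) and the pliers at (295,385). A second viewpoint further along +y comes next.

```bash
python3 - <<'E'
from cell import *
from h import *
show(plan(state(),[500,345,300],0.0))
E
```

```text
[[-0.002,-0.094,-0.662,0.004],[-0.002,-0.095,-0.662,0.004],[-0.002,-0.095,-0.662,0.004]]
```

>>> step_arm --pt "0 -0.095 -0.66 0" --pt "0 -0.095 -0.66 0" --pt "0 -0.095 -0.66 0" --pt "0 0 0 0" --pt "0 0 0 0"

```text
t: 2.33
eef_pos: [500.2, 344.2, 299.9]
tcp_rot: [-0.861, 1.57, -2.43]
ft_force: [0.5, -0.2, -0.0]
opening: 1.001
```

```bash
python3 - <<'E'
from cell import *
import cv2,pickle
st=state();im=read_camera('wrist');pickle.dump((st,im),open('w2.pkl','wb'))
cv2.imwrite("pics/w2.png",cv2.resize(im[:,:,::-1],(768,576)))
print(st['eef_pos'],st['tcp_rot'],st['qvel'])
from h import *
st1,im1=pickle.load(open('w1.pkl','rb'))
a=im1[150:280,190:330,::-1]; b=im[0:120,170:330,::-1]
cv2.imwrite('pics/w1z.png',cv2.resize(a,(646,600),interpolation=cv2.INTER_CUBIC))
cv2.imwrite('pics/w2z.png',cv2.resize(b,(800,600),interpolation=cv2.INTER_CUBIC))
E
```

```text
[500.16255006 344.24860853 299.91720504] [-0.86137334  1.57024021 -2.43042623] [-0.02215651 -0.00678494  0.0007999   0.00160218 -0.00091621  0.00296322]
```

View pics/w2.png

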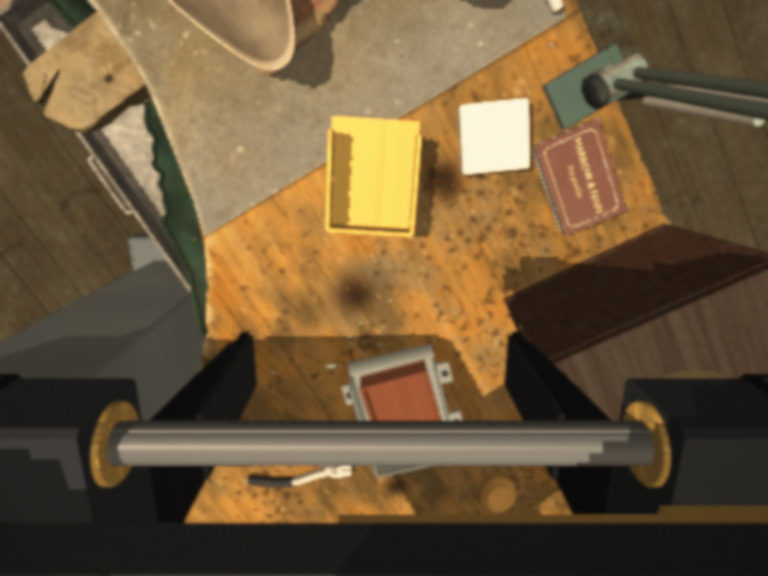

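View pics/w1z.png

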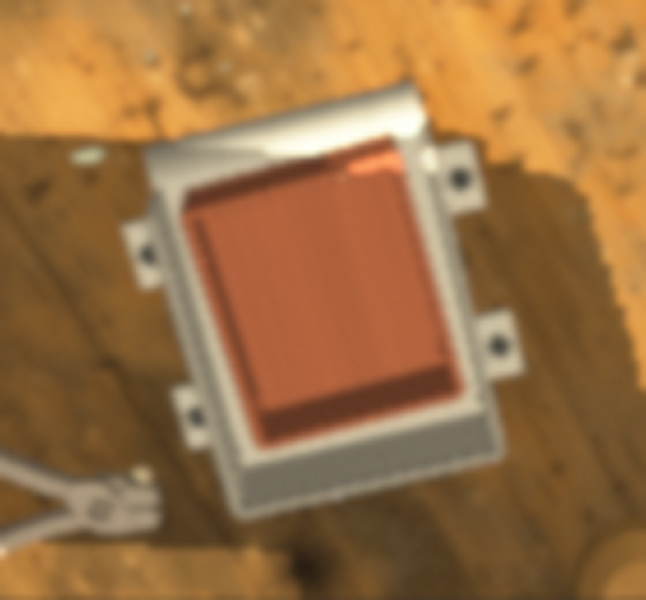

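View pics/w2z.png

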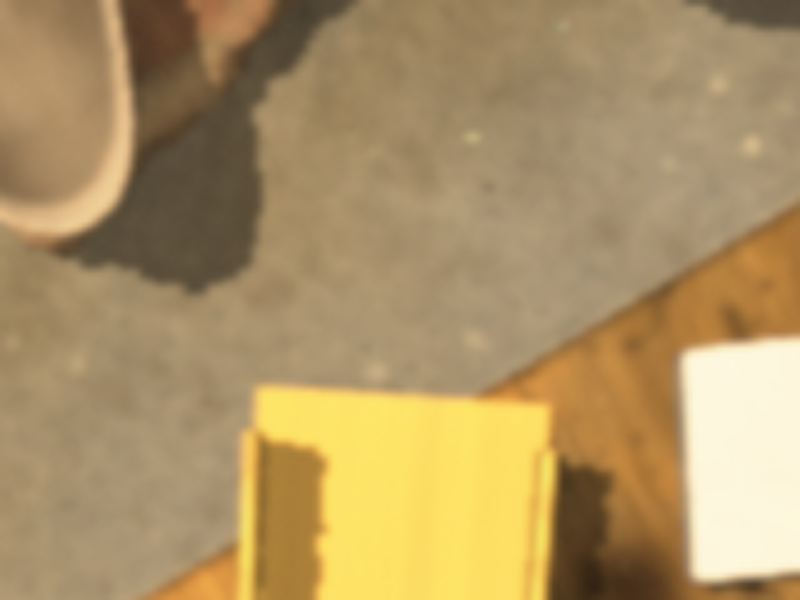

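Second view: the brass tray's closed back faces down the picture at (370,235), its lip is at (375,118), and its sides are nearly vertical in the image. I'll now compute the poses from these views.

```bash
python3 - <<'E'
from cell import *
from h import *
import pickle
info=camera_info('wrist')
s1,i1=pickle.load(open('w1.pkl','rb'));s2,i2=pickle.load(open('w2.pkl','rb'))
c1=cam(info,s1);c2=cam(info,s2)
z1=lambda p:[190+(p[0]+.5)*140/646-.5,150+(p[1]+.5)*130/600-.5]
# large: holes at tab height ~3, back rim corners z=34
H=ray(c1,[z1(p) for p in [(458,178),(498,345),(150,255),(198,415)]],3)
print('holes',H.round(1))
B=ray(c1,[z1(p) for p in [(240,517),(503,455)]],34); print('back rim corners',B.round(1),np.linalg.norm(B[1]-B[0]))
F=ray(c1,[z1(p) for p in [(148,152),(410,86)]],0.5); print('front',F.round(1),np.linalg.norm(F[1]-F[0]))
# red mask
for nm,im,c in (('w1',i1,c1),('w2',i2,c2)):
    hsv=cv2.cvtColor(im,cv2.COLOR_RGB2HSV)
    for name,lo,hi,zs in (('red',(3,120,60),(10,255,255),31),('yel',(20,110,90),(32,255,255),31)):
        m=cv2.inRange(hsv,lo,hi); m=cv2.morphologyEx(m,cv2.MORPH_OPEN,np.ones((3,3)))
        n,l,s,ce=cv2.connectedComponentsWithStats(m)
        k=1+np.argmax(s[1:,4]); mm=(l==k).astype(np.uint8)*255
        ct=max(cv2.findContours(mm,cv2.RETR_EXTERNAL,cv2.CHAIN_APPROX_NONE)[0],key=cv2.contourArea)
        r=cv2.minAreaRect(ct); print(nm,name,s[k],r)
        hull=cv2.convexHull(ct); q=cv2.approxPolyDP(hull,4,True)[:,0]; print(q.tolist())
        print(ray(c,q,zs).round(1).tolist())
        cv2.imwrite(f'pics/m_{nm}_{name}.png',mm)
E
```

```text
holes [[567.8 189.6   3. ]
 [583.  131.6   3. ]
 [467.6 163.2   3. ]
 [482.3 105.9   3. ]]
back rim corners [[497.5  84.5  34. ]
 [581.6 106.7  34. ]] 86.97532644742543
front [[4.676e+02 1.975e+02 5.000e-01]
 [5.518e+02 2.195e+02 5.000e-01]] 87.02107315666291
w1 red [ 230  181   60   65 2673] ((259.132080078125, 213.46226501464844), (57.828792572021484, 48.07619094848633), 74.05460357666016)
[[273, 181], [289, 234], [246, 245], [230, 194]]
[[542.2, 208.1, 31.0], [567.0, 128.0, 31.0], [504.1, 110.2, 31.0], [481.9, 189.1, 31.0]]
w1 yel [ 203    0   68   82 4296] ((236.5, 40.5), (81.0, 67.0), 90.0)
[[270, 0], [265, 79], [204, 77], [204, 0]]
[[534.5, 432.5, 31.0], [529.5, 342.8, 31.0], [451.8, 345.1, 31.0], [455.4, 432.4, 31.0]]
w2 red [ 241  242   52   39 1596] ((265.6826477050781, 265.7940673828125), (40.87162399291992, 45.80878829956055), 75.25643920898438)
[[281, 242], [292, 280], [247, 280], [242, 251]]
[[541.5, 213.9, 31.0], [559.9, 150.3, 31.0], [491.1, 150.1, 31.0], [483.8, 199.1, 31.0]]
w2 yel [ 221   77   60   81 3431] ((248.42385864257812, 117.06598663330078), (60.27500534057617, 77.30304718017578), 4.085616588592529)
[[222, 77], [279, 81], [273, 157], [233, 149]]
[[460.3, 443.9, 31.0], [533.1, 439.1, 31.0], [527.3, 340.7, 31.0], [472.9, 351.6, 31.0]]
```

```bash
python3 - <<'E'
from cell import *
from h import *
import pickle
info=camera_info('wrist')
s1,i1=pickle.load(open('w1.pkl','rb'));s2,i2=pickle.load(open('w2.pkl','rb'))
c1=cam(info,s1);c2=cam(info,s2)
print('small front corners',tri([c1,c2],[(273,181),(281,242)]),tri([c1,c2],[(230,194),(242,251)]))
print('mid back corners',tri([c1,c2],[(268.5,83),(275.5,157)]),tri([c1,c2],[(203.5,79),(218,156.5)]))
z=lambda p:[170+(p[0]+.5)*.2-.5,(p[1]+.5)*.2-.5]
print('mid lip',ray(c2,[z((255,385)),z((552,403))],1), 'wallfront',ray(c2,[z((243,432)),z((556,450))],31))
print('mid back',ray(c2,[(218,156.5),(275.5,157)],31))
print('block',ray(c2,[(306,69),(352,65),(353,112),(308,116)],18))
st=state()
a=plan(st,[516.7,185.9,70],0.2557); show(a)
E
```

```text
small front corners [543.91895161 200.96861527   4.0925669 ] [480.33788628 175.53079947 -14.10653   ]
mid back corners [533.19482655 338.15880252  16.52591776] [452.52489711 342.47128204  37.77856207]
mid lip [[455.69534155 445.75900119   1.        ]
 [536.66518307 441.24224011   1.        ]] wallfront [[455.17683003 432.92739437  31.        ]
 [535.66599245 428.64097295  31.        ]]
mid back [[452.26923003 341.28549745  31.        ]
 [530.68854529 340.73676766  31.        ]]
block [[568.8966522  454.5112669   18.        ]
 [628.41685016 459.49148099  18.        ]
 [634.96803191 400.02148962  18.        ]
 [574.4516719  394.6366151   18.        ]]
[[0.657,0.046,0.451,-0.261],[0.657,0.03,0.452,-0.261],[0.657,0.013,0.453,-0.261],[0.657,-0.003,0.453,-0.261],[0.657,-0.02,0.453,-0.261],[0.657,-0.036,0.452,-0.261],[0.657,-0.053,0.45,-0.261]]
```

The coarse masks mix wall faces with the rim, so I'll take a closer view over the trays before descending.

```bash
python3 - <<'E'
from cell import *
from h import *
show(plan(state(),[525,160,150],0.2557))
E
```

```text
[[0.5,0.081,0.613,-0.304],[0.5,0.055,0.616,-0.304],[0.5,0.029,0.617,-0.304],[0.5,0.003,0.618,-0.304],[0.5,-0.023,0.618,-0.304],[0.5,-0.05,0.616,-0.304]]
```

>>> step_arm --pt "0.5 0.081 0.613 -0.304" --pt "0.5 0.055 0.616 -0.304" --pt "0.5 0.029 0.617 -0.304" --pt "0.5 0.003 0.618 -0.304" --pt "0.5 -0.023 0.618 -0.304" --pt "0.5 -0.05 0.616 -0.304" --pt "0 0 0 0" --pt "0 0 0 0" --jaw 0

```text
t: 3.38
eef_pos: [525.5, 160.2, 150.8]
tcp_rot: [1.651, 1.57, 0.334]
ft_force: [0.3, -0.6, -0.0]
opening: 1.003
```

```bash
python3 - <<'E'
from cell import *
import cv2,pickle
st=state();im=read_camera('wrist');pickle.dump((st,im),open('w3.pkl','wb'))
print(st['eef_pos'],st['tcp_rot'],st['qvel'].round(3))
cv2.imwrite("pics/w3.png",cv2.resize(im[:,:,::-1],(800,600),interpolation=cv2.INTER_CUBIC))
E
```

```text
[525.48258603 160.21418808 150.82235174] [1.65112732 1.56982793 0.33366839] [ 0.018 -0.006 -0.005 -0.002 -0.001 -0.002]
```

View pics/w3.png

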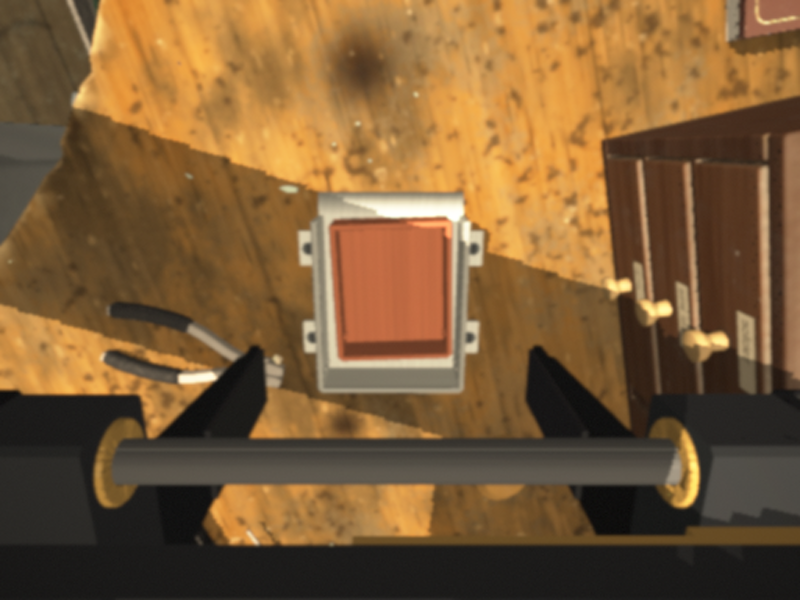

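Close view: the large tray is square in the image, with lip edge y≈193, back rim y≈391 and holes at (307,248), (475,248), (310,337), (469,338). The copper tray spans x 330–451, y 220–358. I'll zoom in for accurate readings.

```bash
python3 - <<'E'
from cell import *
from h import *
import pickle
s,i=pickle.load(open('w3.pkl','rb'))
a=i[115:255,185:315,::-1]
cv2.imwrite('pics/w3z.png',cv2.resize(a,(650,700)[:2] if 0 else (557,600),interpolation=cv2.INTER_CUBIC))
c=cam(camera_info('wrist'),s)
T=rot(s['tcp_rot'])
pts=[s['eef_pos']+T@np.array(v) for v in [(0,47.5,10),(0,47.5,-10),(0,59.5,-10),(0,-47.5,-10),(0,-59.5,-10),(0,0,0)]]
print(proj(c,pts)*1.5625)
E
```

```text
[[523.59139035 398.3577685 ]
 [527.54824305 348.00079868]
 [561.02797226 348.0035805 ]
 [262.56669855 347.97878144]
 [229.10371945 347.97600101]
 [395.05426932 373.54950262]]
```

View pics/w3z.png

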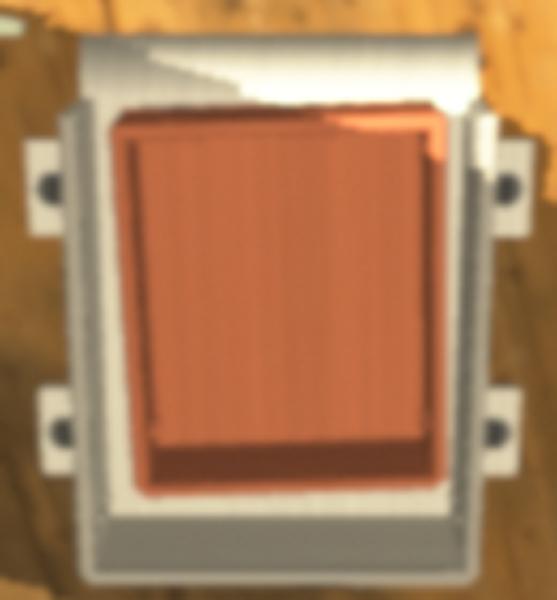

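```bash
python3 - <<'E'
from cell import *
from h import *
import pickle
s,i=pickle.load(open('w3.pkl','rb'))
c=cam(camera_info('wrist'),s)
Z=lambda P:[[185+(p[0]+.5)/4.2846-.5,115+(p[1]+.5)/4.2857-.5] for p in P]
f=lambda P,z:ray(c,Z(P),z)
H=f([(51,188),(507,188),(64,432),(495,432)],3)
ax=(H[2]-H[0]+H[3]-H[1])[:2];ax/=np.linalg.norm(ax);print('axis',ax,np.degrees(np.arctan2(ax[1],ax[0])), 'each',[np.degrees(np.arctan2(*(d[1::-1]))) for d in (H[2]-H[0],H[3]-H[1])])
ay=np.array([-ax[1],ax[0]])
o=H.mean(0)[:2];print('holes centre',o)
L=lambda P:(np.c_[(P[:,:2]-o)@ax,(P[:,:2]-o)@ay]).round(1).tolist()
print('holes',L(H))
print('back rim',L(f([(85,582),(477,580)],34)))
print('lip',L(f([(80,38),(478,38)],0.5)))
print('rim front',L(f([(62,112),(496,112)],34)))
print('small bottom front',L(f([(113,113),(443,105)],3)))
print('small rim inner front',L(f([(135,138),(425,130)],31)))
print('small rim back',L(f([(140,492),(444,482)],31)))
print('small floor back',L(f([(160,440),(420,440)],6)))
E
```

```text
axis [ 0.24959015 -0.96835157] -75.54673953638668 each [np.float64(-75.29425495110999), np.float64(-75.79917678389603)]
holes centre [525.45948206 147.64708634]
holes [[-30.0, -52.6], [-30.1, 52.6], [30.1, -52.4], [30.0, 52.4]]
back rim [[54.5, -43.8], [53.9, 45.0]]
lip [[-63.8, -44.9], [-63.9, 44.9]]
rim front [[-51.8, -44.2], [-51.9, 44.8]]
small bottom front [[-47.3, -37.7], [-49.2, 37.3]]
small rim inner front [[-46.0, -29.7], [-47.7, 30.7]]
small rim back [[33.7, -31.1], [31.2, 37.1]]
small floor back [[31.0, -28.8], [30.9, 33.9]]
```

```bash
python3 - <<'E'
from cell import *
from h import *
show(plan(state(),[517.2,181.7,50],0.2557,n=5))
E
```

```text
[[0.404,-0.011,-0.09,-0.002],[0.404,-0.011,-0.09,-0.002],[0.404,-0.011,-0.09,-0.002],[0.404,-0.011,-0.09,-0.002],[0.404,-0.011,-0.09,-0.002]]
```

>>> step_arm --pt "0.4 -0.011 -0.09 0" --pt "0.4 -0.011 -0.09 0" --pt "0.4 -0.011 -0.09 0" --pt "0.4 -0.011 -0.09 0" --pt "0.4 -0.011 -0.09 0" --pt "0 0 0 0" --pt "0 0 0 0" --jaw 0.65

```text
t: 4.3
eef_pos: [517.3, 181.8, 51.1]
tcp_rot: [1.568, 1.569, 0.252]
ft_force: [-0.6, -1.1, 0.0]
opening: 0.366
```

```bash
python3 - <<'E'
from cell import *
import cv2,pickle
st=state();im=read_camera('wrist');sc=read_camera('scene')
print(st['eef_pos'],st['tcp_rot'],st['opening'])
cv2.imwrite("pics/w4.png",cv2.resize(im[:,:,::-1],(800,600),interpolation=cv2.INTER_CUBIC))
cv2.imwrite("pics/s4.png",cv2.resize(sc[130:280,180:360,::-1],(720,600),interpolation=cv2.INTER_CUBIC))
E
```

```text
[517.30792854 181.81717857  51.14505054] [1.56771448 1.56932789 0.25219949] 0.3657622524780991
```

View pics/w4.png

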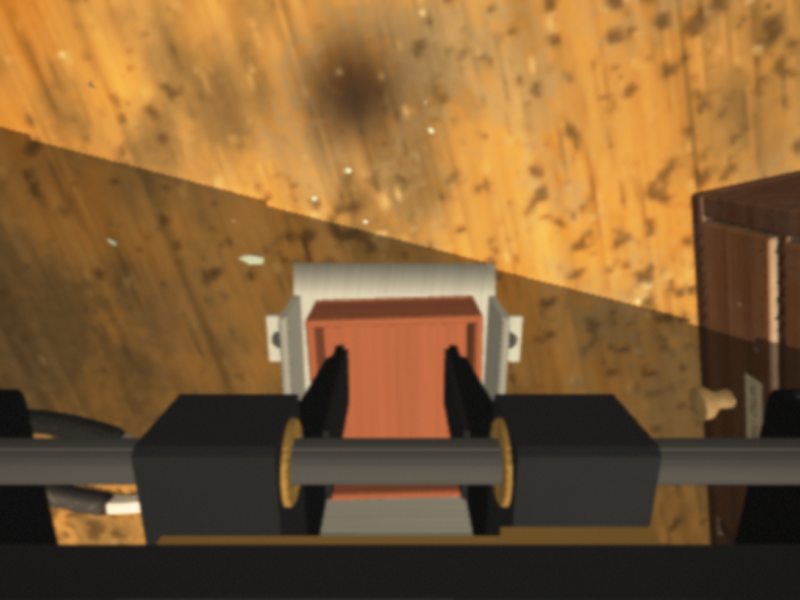

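View pics/s4.png

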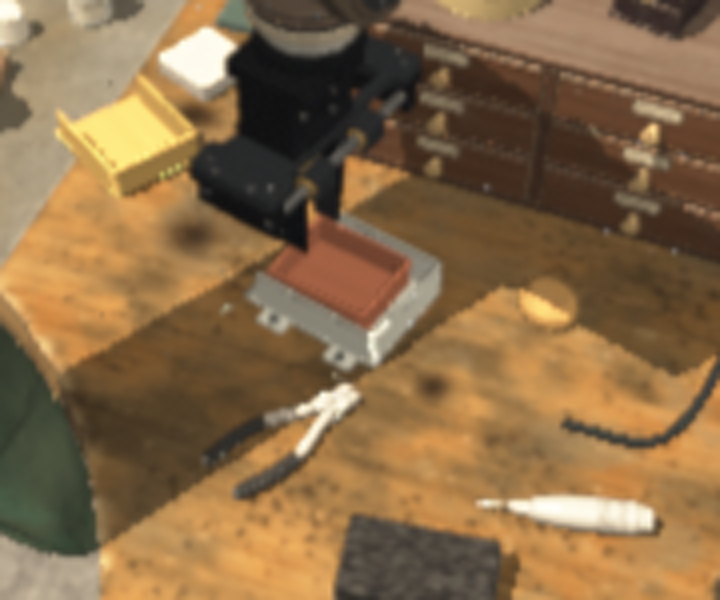

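The fingertips (345,350)/(455,350) sit inside the small tray's inner width, behind its front wall. I'll descend now.

>>> step_arm --pt "0.2 0 0 0" --pt "0.2 0 0 0" --pt "0.2 0 0 0" --pt "0.16 0 0 0" --pt "0 0 0 0"

```text
t: 5.03
eef_pos: [516.5, 181.3, 11.3]
tcp_rot: [-1.663, 1.57, -2.979]
ft_force: [0.0, -0.1, 0.7]
opening: 0.347
```

>>> step_arm --pt "0 0 -0.05 0" --pt "0 0 -0.1 0" --pt "0 0 -0.15 0" --pt "0 0 -0.15 0" --pt "0 0 -0.15 0" --pt "0 0 -0.15 0" --pt "0 0 -0.15 0" --pt "0 0 -0.15 0"

```text
t: 6.02
eef_pos: [503.5, 232.7, 12.1]
tcp_rot: [2.317, 1.571, 1.001]
ft_force: [0.2, -1.2, 1.0]
opening: 0.348
```

```bash
python3 - <<'E'
from cell import *
import cv2,pickle
st=state();im=read_camera('wrist')
print(st['eef_pos'],st['ft_force'],st['opening'])
cv2.imwrite("pics/w5.png",cv2.resize(im[:,:,::-1],(800,600),interpolation=cv2.INTER_CUBIC))
E
```

```text
[503.46751846 232.68578446  12.14175418] [ 0.20104314 -1.19668093  1.00071157] 0.34820345699407995
```

View pics/w5.png

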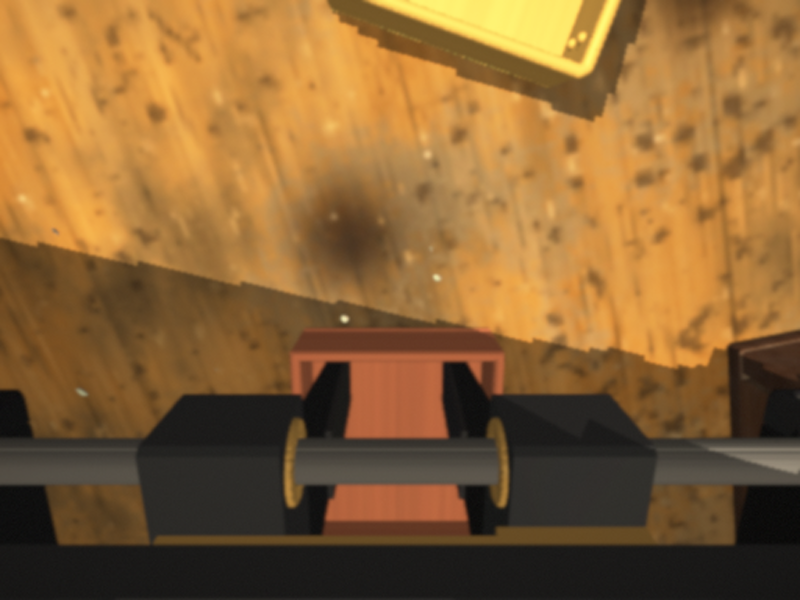

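>>> step_arm --pt "0 0 -0.15 0" --pt "0 0 -0.15 0" --pt "0 0 -0.15 0" --pt "0 0 -0.15 0" --pt "0 0 -0.15 0" --pt "0 0 -0.15 0" --pt "0 0 -0.15 0" --pt "0 0 -0.15 0" --pt "0 0 0 0" --pt "0 0 0 0"

```text
t: 7.32
eef_pos: [488.5, 290.2, 12.2]
tcp_rot: [2.661, 1.571, 1.345]
ft_force: [-0.5, 0.6, -0.1]
opening: 0.348
```

```bash
python3 - <<'E'
from cell import *
import cv2,pickle
st=state();im=read_camera('wrist');sc=read_camera('scene')
print(st['eef_pos'],st['ft_force'],st['opening'])
cv2.imwrite("pics/w6.png",cv2.resize(im[:,:,::-1],(800,600),interpolation=cv2.INTER_CUBIC))
cv2.imwrite("pics/s6.png",cv2.resize(sc[130:280,180:360,::-1],(720,600),interpolation=cv2.INTER_CUBIC))
E
```

```text
[488.4663987  290.24448088  12.15834257] [-0.54180942  0.55368186 -0.06625166] 0.3483309300301328
```

View pics/w6.png

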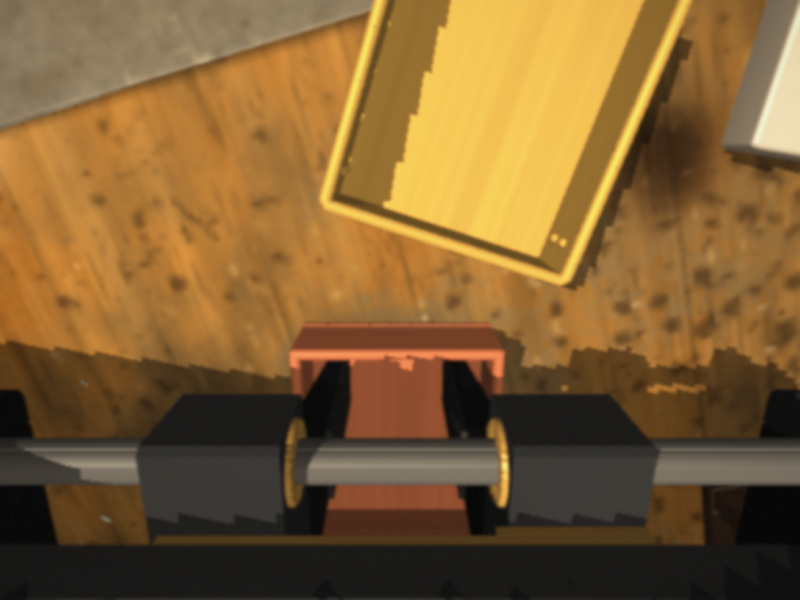

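View pics/s6.png

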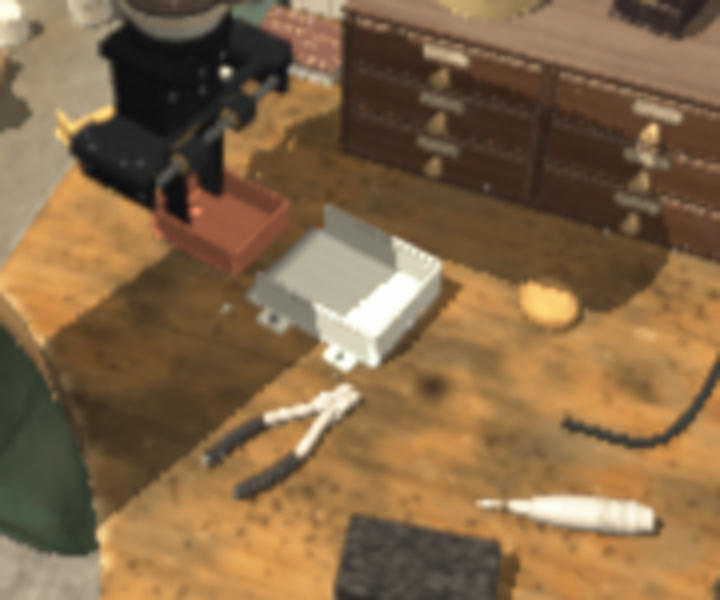

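The small tray is out, flat and square to the fingers, and clear of the brass tray. I'll hold it lightly by spreading the fingers and slide it sideways towards the robot side.

>>> step_arm --pt "0 0 0 0" --pt "0 0 0 0" --pt "0 0 0 0" --pt "0 -0.1 0 0" --pt "0 -0.2 0 0" --pt "0 -0.2 0 0" --pt "0 -0.2 0 0" --pt "0 -0.2 0 0" --pt "0 -0.2 0 0" --pt "0 -0.2 0 0" --pt "0 -0.2 0 0" --pt "0 -0.2 0 0" --pt "0 -0.1 0 0" --pt "0 0 0 0" --jaw 0.52

```text
t: 9.18
eef_pos: [400.9, 267.4, 12.1]
tcp_rot: [-1.469, 1.57, -2.785]
ft_force: [-1.2, -0.3, 0.1]
opening: 0.48
```

>>> step_arm --pt "0 0 0 0" --pt "0 0 0.04 0" --pt "0 0 0 0" --pt "-0.3 0 0 0" --pt "-0.7 0 0 0" --pt "-1 0 0 0" --pt "-1 0 0 0" --jaw 0.65

```text
t: 10.05
eef_pos: [401.6, 265.5, 164.6]
tcp_rot: [1.895, 1.57, 0.579]
ft_force: [0.1, 0.1, 0.4]
opening: 0.352
```

```bash
python3 - <<'E'
from cell import *
from h import *
show(plan(state(),[468,290,290],0.2557))
E
```

```text
[[-0.627,0.353,-0.035,-0.002],[-0.627,0.353,-0.035,-0.002],[-0.627,0.353,-0.035,-0.002],[-0.627,0.353,-0.035,-0.002]]
```

>>> step_arm --pt "-0.627 0.353 -0.035 0" --pt "-0.627 0.353 -0.035 0" --pt "-0.627 0.353 -0.035 0" --pt "-0.627 0.353 -0.035 0" --pt "0 0 0 0" --pt "0 0 0 0"

```text
t: 10.8
eef_pos: [467.6, 289.8, 287.4]
tcp_rot: [-1.43, 1.57, -2.746]
ft_force: [-0.1, 0.2, -0.9]
opening: 0.351
```

```bash
python3 - <<'E'
from cell import *
import cv2,pickle
st=state();im=read_camera('wrist');pickle.dump((st,im),open('w7.pkl','wb'))
print(st['eef_pos'],st['tcp_rot'],st['qvel'].round(3))
cv2.imwrite("pics/w7.png",cv2.resize(im[:,:,::-1],(800,600),interpolation=cv2.INTER_CUBIC))
E
```

```text
[467.61773169 289.81009016 287.36207714] [-1.43002448  1.57005948 -2.74605317] [ 0.001  0.01   0.013 -0.    -0.005  0.   ]
```

View pics/w7.png

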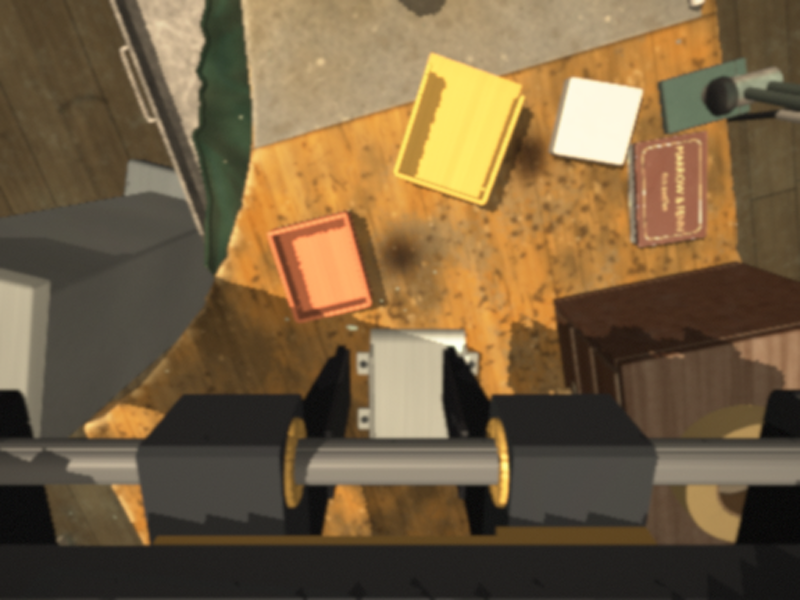

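The small tray now rests at (322,265), slightly turned, with its right edge close to the large tray's lane (x≈370). The brass tray is at (460,130), turned about 15–20° off the mouth axis. Measuring both.

```bash
python3 - <<'E'
from cell import *
from h import *
import pickle
s,i=pickle.load(open('w7.pkl','rb'))
cv2.imwrite('pics/w7m.png',cv2.resize(i[25:140,245:345,::-1],(522,600),interpolation=cv2.INTER_CUBIC))
cv2.imwrite('pics/w7s.png',cv2.resize(i[130:290,165:315,::-1],(562,600),interpolation=cv2.INTER_CUBIC))
E
```

```text
(no output)
```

View pics/w7m.png

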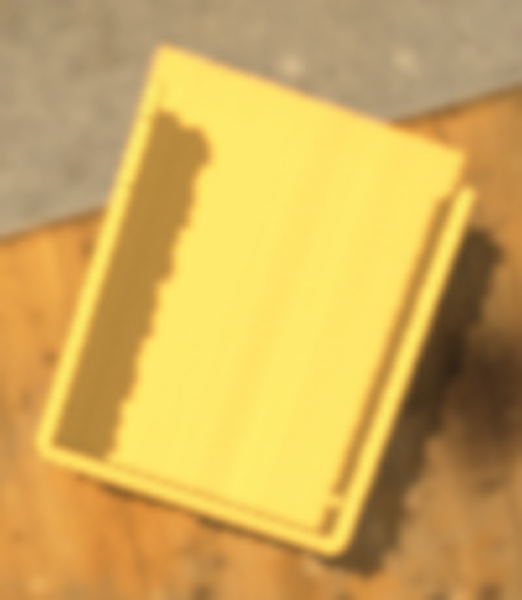

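View pics/w7s.png

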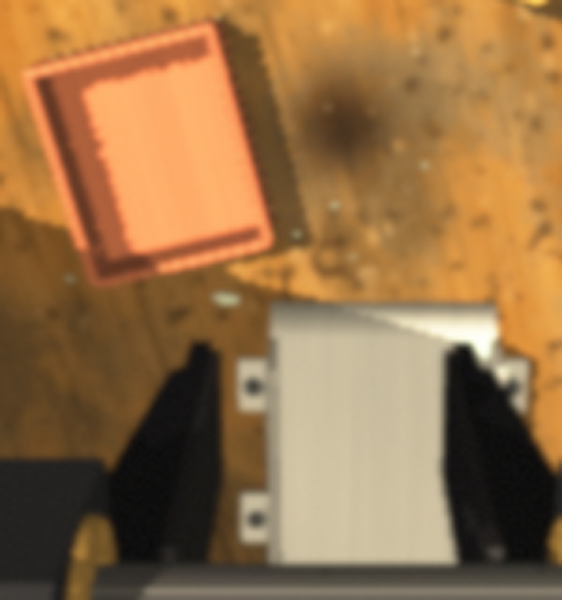

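```bash
cat >> h.py <<'E'
OL=np.array([524.3,152.2]); AX=np.array([0.24959,-0.96835]); AY=np.array([0.96835,0.24959])
def toL(P): P=np.atleast_2d(P)[:,:2]-OL; return np.c_[P@AX,P@AY]
def toW(P): P=np.atleast_2d(P); return OL+P[:,:1]*AX+P[:,1:2]*AY
E
python3 - <<'E'
from cell import *
from h import *
import pickle
s,i=pickle.load(open('w7.pkl','rb'))
c=cam(camera_info('wrist'),s)
M=lambda P:[[245+(p[0]+.5)/5.22-.5,25+(p[1]+.5)/5.217-.5] for p in P]
S=lambda P:[[165+(p[0]+.5)/3.747-.5,130+(p[1]+.5)/3.75-.5] for p in P]
b=ray(c,M([(38,455),(340,555)]),31); f=ray(c,M([(160,45),(465,153)]),1); w=ray(c,M([(475,188)]),31)
print('mid back rim',b.round(1).tolist(),'lip',f.round(1).tolist(),'wall',w.round(1))
B=toL(b);F=toL(f);W=toL(w);print(B,F,W)
xd=B.mean(0)-F.mean(0);print('len',np.linalg.norm(xd),'yaw rel',np.degrees(np.arctan2(xd[1],xd[0])),'from back edge',np.degrees(np.arctan2(-(B[1]-B[0])[0],(B[1]-B[0])[1])),'width',np.linalg.norm(B[1]-B[0]),np.linalg.norm(F[1]-F[0]),'side',np.degrees(np.arctan2(*(B[1]-W[0])[::-1])))
print('centre L',(B.mean(0)+F.mean(0))/2,'W',toW((B.mean(0)+F.mean(0))/2))
q=toL(ray(c,S([(22,72),(212,20),(272,248),(98,287)]),28));print('small L',q.round(1).tolist(),q.mean(0))
print('lip',toL(ray(c,S([(268,302),(497,302)]),.5)),'holes',toL(ray(c,S([(253,387),(256,518),(514,385)]),3)))
E
```

```text
mid back rim [[451.5, 344.7, 31.0], [530.1, 340.1, 31.0]] lip [[456.1, 445.4, 1.0], [536.3, 440.9, 1.0]] wall [[535.2 429.4  31. ]]
[[-204.54981307  -22.46657152]
 [-180.55570345   52.49617129]] [[-300.97399049    7.15466498]
 [-276.56087866   83.65019736]] [[-265.68333371   79.69983527]]
len 100.8993165164614 yaw rel -17.527761037180937 from back edge -17.74885362562976 width 78.70914880776184 80.29674030401335 side -17.721970335497744
centre L [-240.66009642   30.20861553] W [[493.48615938 392.78297272]]
small L [[-156.3, -130.3], [-174.8, -62.6], [-91.4, -42.6], [-76.0, -107.5]] [-124.61548347  -85.73989193]
lip [[-60.20618979 -45.8526303 ]
 [-60.46530008  45.16681277]] holes [[-24.66884042 -52.22082389]
 [ 34.62345147 -51.90759035]
 [-25.85321881  53.11087207]]
```

Poses agree across edges: brass centre at L(-240.7, 30.2), turned −17.7°, length 100.9; lip at −60.3. The small tray's corner at L y=−42.6 would brush the lane, so I'll nudge it 20 mm further aside with closed fingers.

```bash
python3 - <<'E'
from cell import *
from h import *
w=toW([[-125,-28]])[0]; print(w)
show(plan(state(),[*w,55],0.2522,n=6))
E
```

```text
[465.98745 266.25523]
[[0.774,-0.024,0.075,0.003],[0.774,-0.024,0.075,0.003],[0.774,-0.024,0.075,0.003],[0.774,-0.024,0.075,0.003],[0.774,-0.023,0.075,0.003],[0.774,-0.023,0.075,0.003]]
```

>>> step_arm --pt "0.774 -0.024 0.075 0" --pt "0.774 -0.024 0.075 0" --pt "0.774 -0.024 0.075 0" --pt "0.774 -0.024 0.075 0" --pt "0.774 -0.024 0.075 0" --pt "0.774 -0.024 0.075 0" --pt "0 0 0 0" --pt "0.3 0 0 0" --pt "0.3 0 0 0" --pt "0.25 0 0 0" --pt "0 0 0 0" --jaw 1

```text
t: 12.22
eef_pos: [466.8, 266.5, 12.1]
tcp_rot: [-1.468, 1.569, -2.784]
ft_force: [1.0, 0.2, 0.5]
opening: -0.003
```

>>> step_arm --pt "0 -0.1 0 0" --pt "0 -0.12 0 0" --pt "0 -0.12 0 0" --pt "0 -0.12 0 0" --pt "0 -0.12 0 0" --pt "0 -0.1 0 0" --pt "0 0 0 0" --pt "0 0.15 0 0" --pt "-0.5 0 0 0" --pt "-1 0 0 0" --pt "0 0 0 0"

```text
t: 13.6
eef_pos: [443.3, 260.6, 90.6]
tcp_rot: [1.732, 1.565, 0.416]
ft_force: [0.2, 0.2, -0.3]
opening: 0.004
```

```bash
python3 - <<'E'
from cell import *
from h import *
st=state(); print(st['eef_pos'])
show(plan(st,[491.5,357.9,60],-0.057,n=5))
im=read_camera('wrist')
cv2.imwrite("pics/w8.png",cv2.resize(im[:,:,::-1],(800,600),interpolation=cv2.INTER_CUBIC))
E
```

```text
[443.30456543 260.63817114  90.59354378]
[[0.124,0.284,-0.328,0.446],[0.124,0.263,-0.345,0.446],[0.124,0.241,-0.361,0.446],[0.124,0.218,-0.375,0.446],[0.124,0.194,-0.388,0.446]]
```

View pics/w8.png

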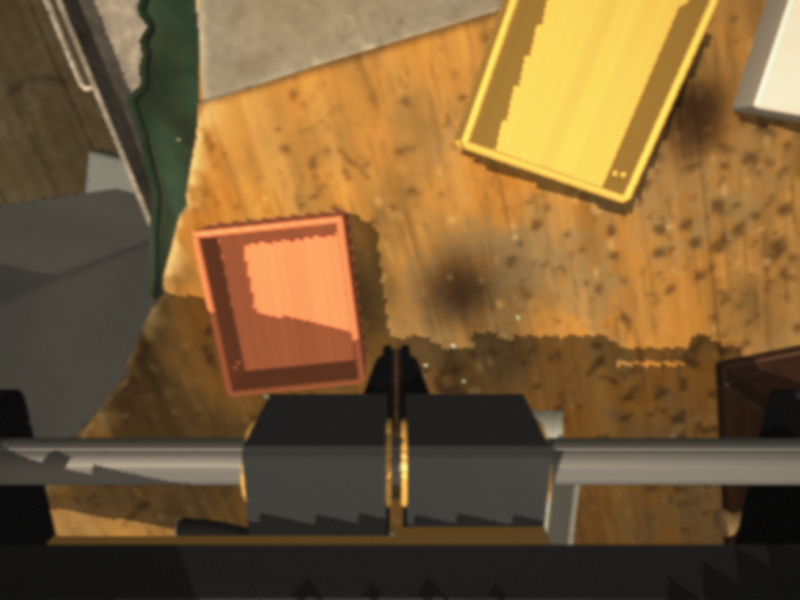

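The small tray is well clear of the lane, its right edge now at about x=360 against the fingers at 395. Next is the brass tray.

>>> step_arm --pt "0.12 0.284 -0.328 0.446" --pt "0.12 0.263 -0.345 0.446" --pt "0.12 0.241 -0.361 0.446" --pt "0.12 0.218 -0.375 0.446" --pt "0.12 0.194 -0.388 0.446" --pt "0 0 0 0" --pt "0 0 0 0" --jaw 0.55

```text
t: 14.52
eef_pos: [488.9, 356.5, 57.1]
tcp_rot: [-0.993, 1.569, -2.619]
ft_force: [-0.7, -0.4, 0.4]
opening: 0.449
```

```bash
python3 - <<'E'
from cell import *
from h import *
st=state(); print(st['eef_pos'],st['opening'])
show(plan(st,[491.5,357.9,12],-0.057,n=3))
im=read_camera('wrist')
cv2.imwrite("pics/w9.png",cv2.resize(im[:,:,::-1],(800,600),interpolation=cv2.INTER_CUBIC))
E
```

```text
[488.93756274 356.46589479  57.05008232] 0.44916581276495193
[[0.3,0.017,-0.011,0.004],[0.3,0.017,-0.011,0.004],[0.3,0.017,-0.011,0.004]]
```

View pics/w9.png

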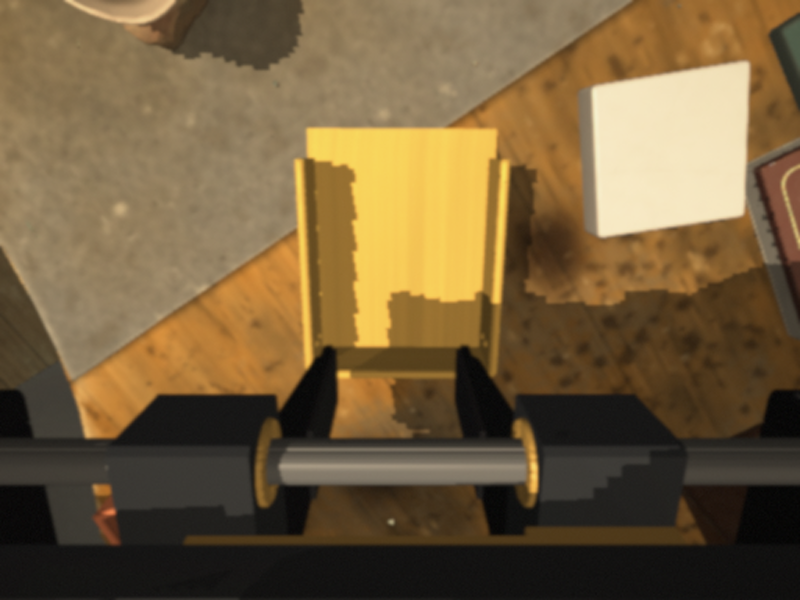

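```bash
python3 - <<'E'
from cell import *
from h import *
st=state(); c=cam(camera_info('wrist'),st); T=rot(st['tcp_rot'])
f=lambda p,z:((ray(c,np.array([p])/1.5625,z)-st['eef_pos'])@T)[0].round(1)
print('back rim outer',f((400,378),31),'rim inner',f((400,371),31),'floor/back',f((400,348),3),'left rim',f((303,300),31),f((300,162),31),'right',f((501,300),31),f((508,162),31),'lip',f((306,128),1),f((497,128),1))
E
```

```text
back rim outer [26.4  2.2 14.3] rim inner [26.4  2.2 11.1] floor/back [54.4  2.4 12.2] left rim [ 26.5 -37.  -20.1] [ 26.4 -35.3 -73.8] right [ 26.4  42.8 -20.1] [ 26.3  42.2 -73.8] lip [ 56.4 -37.5 -86.9] [ 56.3  43.1 -86.9]
```

>>> step_arm --pt "0.2 0.058 -0.06 0" --pt "0 0 0 0" --pt "0.25 0 0 0" --pt "0.25 0 0 0" --pt "0.2 0 0 0" --pt "0 0 0 0"

```text
t: 15.32
eef_pos: [492.2, 359.8, 11.8]
tcp_rot: [-1.012, 1.569, -2.639]
ft_force: [-0.4, -0.7, -1.2]
opening: 0.45
```

>>> step_arm --pt "0 0 0 0" --pt "0 0 0 0" --pt "0 0 0 0" --pt "0 0 0 0" --jaw 0.35

```text
t: 15.82
eef_pos: [492.6, 360.1, 13.2]
tcp_rot: [2.315, 1.57, 0.687]
ft_force: [-1.2, -0.4, 3.3]
opening: 0.625
```

```bash
python3 - <<'E'
from cell import *
from h import *
st=state(); print(st['eef_pos'],toL(st['eef_pos'][:2]))
w=toW([[-185,0]])[0]
show(plan(st,[*w,12.5],0.2522,n=12))
E
```

```text
[492.61027016 360.09538203  13.17389555] [[-209.22493286   21.20185851]]
[[0.001,-0.021,0.049,-0.184],[0.001,-0.023,0.049,-0.184],[0.001,-0.024,0.048,-0.184],[0.001,-0.025,0.047,-0.184],[0.001,-0.026,0.047,-0.184],[0.001,-0.028,0.046,-0.184],[0.001,-0.029,0.045,-0.184],[0.001,-0.03,0.045,-0.184],[0.001,-0.031,0.044,-0.184],[0.001,-0.032,0.043,-0.184],[0.001,-0.033,0.042,-0.184],[0.001,-0.034,0.041,-0.184]]
```

>>> step_arm --pt "0 -0.021 0.049 -0.184" --pt "0 -0.023 0.049 -0.184" --pt "0 -0.024 0.048 -0.184" --pt "0 -0.025 0.047 -0.184" --pt "0 -0.026 0.047 -0.184" --pt "0 -0.028 0.046 -0.184" --pt "0 -0.029 0.045 -0.184" --pt "0 -0.03 0.045 -0.184" --pt "0 -0.031 0.044 -0.184" --pt "0 -0.032 0.043 -0.184" --pt "0 -0.033 0.042 -0.184" --pt "0 -0.034 0.041 -0.184" --pt "0 0 0 0"

```text
t: 17.45
eef_pos: [478.2, 331.1, 13.2]
tcp_rot: [1.647, 1.57, 0.329]
ft_force: [0.9, -0.3, 5.9]
opening: 0.624
```

```bash
python3 - <<'E'
from cell import *
from h import *
import pickle
st=state(); print(st['eef_pos'],toL(st['eef_pos'][:2]),st['opening'],st['ft_force'],rot(st['tcp_rot'])[:,1])
im=read_camera('wrist');pickle.dump((st,im),open('w10.pkl','wb'))
cv2.imwrite("pics/w10.png",cv2.resize(im[:,:,::-1],(800,600),interpolation=cv2.INTER_CUBIC))
sc=read_camera('scene')
cv2.imwrite("pics/s10.png",cv2.resize(sc[130:280,160:340,::-1],(720,600),interpolation=cv2.INTER_CUBIC))
E
```

```text
[478.20439308 331.06385761  13.17100954] [[-1.84707819e+02  5.94925972e-03]] 0.6240565970292545 [ 0.93488158 -0.27550783  5.92959795] [9.68159979e-01 2.50331671e-01 5.56043247e-04]
```

View pics/w10.png

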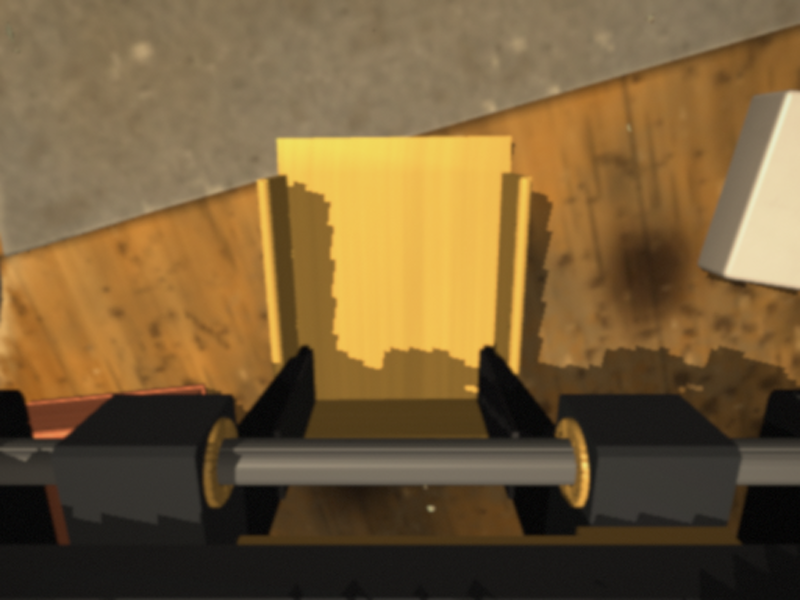

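View pics/s10.png

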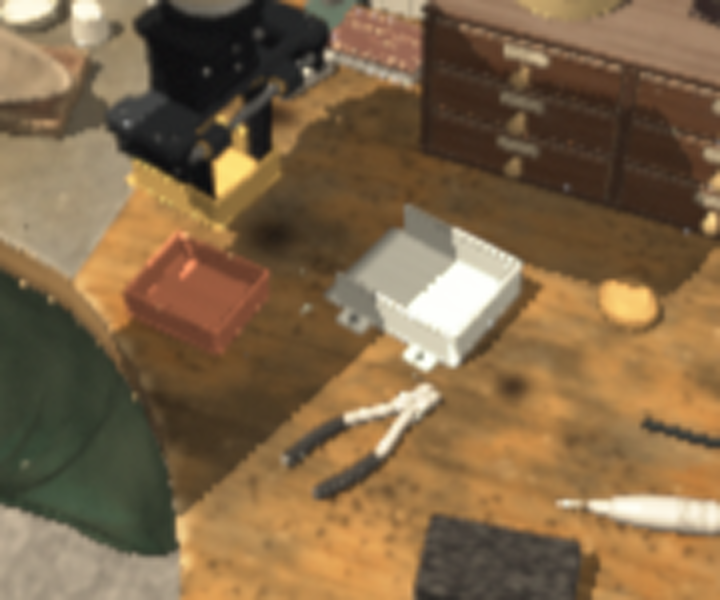

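```bash
python3 - <<'E'
from cell import *
from h import *
import pickle
s,i=pickle.load(open('w10.pkl','rb')); c=cam(camera_info('wrist'),s); T=rot(s['tcp_rot'])
cv2.imwrite('pics/w10z.png',cv2.resize(i[75:275,155:355,::-1],(600,600),interpolation=cv2.INTER_CUBIC))
f=lambda p,z:((ray(c,np.array([p])/1.5625-.18,z)-s['eef_pos'])@T)[0].round(1)
for n,p,z in (('lip',(277,137),1),('lip',(513,136),1),('rimL',(259,180),31),('rimL2',(273,360),31),('rimR',(532,178),31),('rimR2',(521,370),31),('floorback',(395,401),3)): print(n,f(p,z))
E
```

```text
lip [ 12.2 -40.4 -82.5]
lip [ 12.2  40.1 -82.8]
rimL [-17.8 -39.7 -70. ]
rimL2 [-17.9 -39.5 -13.2]
rimR [-17.8  39.9 -70.6]
rimR2 [-17.8  40.9  -9.7]
floorback [10.2 -0.2 16.4]
```

View pics/w10z.png

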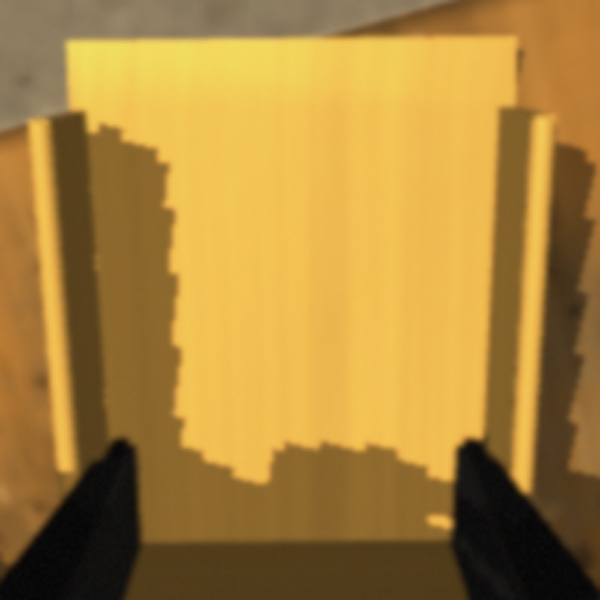

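The brass tray is square to the tool: side offsets are within 0.3 mm, centre is 32 mm behind the TCP, and it sits on the large tray's axis. I'll relax the spread slightly and push on its back wall up to the mouth.

>>> step_arm --pt "0 0 0 0" --pt "0 0 0.05 0" --pt "0 0 0.06 0" --pt "0 0 0.12 0" --pt "0 0 0.16 0" --pt "0 0 0.16 0" --pt "0 0 0.16 0" --pt "0 0 0.16 0" --pt "0 0 0.16 0" --pt "0 0 0.16 0" --pt "0 0 0.16 0" --pt "0 0 0.16 0" --pt "0 0 0.16 0" --pt "0 0 0.16 0" --pt "0 0 0.12 0" --pt "0 0 0.06 0" --pt "0 0 0 0" --jaw 0.4

```text
t: 19.68
eef_pos: [503.2, 233.7, 12.9]
tcp_rot: [1.342, 1.571, 0.023]
ft_force: [0.5, 0.1, -0.1]
opening: 0.597
```

```bash
python3 - <<'E'
from cell import *
from h import *
import pickle
st=state(); print(st['eef_pos'],toL(st['eef_pos'][:2]),st['opening'],st['ft_force'],rot(st['tcp_rot'])[:,1])
im=read_camera('wrist');pickle.dump((st,im),open('w11.pkl','wb'))
cv2.imwrite("pics/w11.png",cv2.resize(im[:,:,::-1],(800,600),interpolation=cv2.INTER_CUBIC))
sc=read_camera('scene')
cv2.imwrite("pics/s11.png",cv2.resize(sc[130:280,160:340,::-1],(720,600),interpolation=cv2.INTER_CUBIC))
E
```

```text
[503.20909983 233.74695913  12.87641885] [[-8.42300756e+01 -7.00676498e-02]] 0.5966468369260706 [ 0.48495298  0.13110937 -0.10897509] [9.68542592e-01 2.48847818e-01 1.03095873e-04]
```

View pics/w11.png

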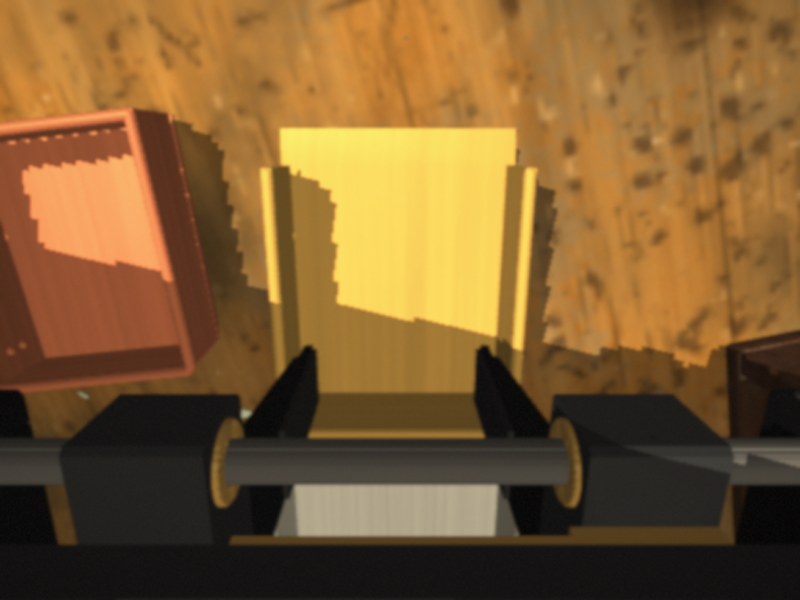

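View pics/s11.png

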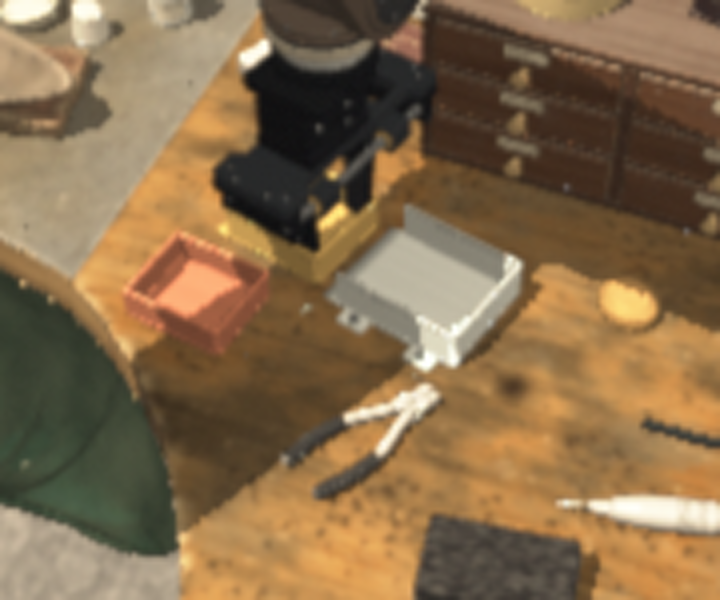

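Approach went well: no contact force, and the tray and the silver floor are both centred at about x=398. I'll push slowly over the lip.

>>> step_arm --pt "0 0 0.07 0" --pt "0 0 0.07 0" --pt "0 0 0.07 0" --pt "0 0 0.06 0" --pt "0 0 0.05 0" --pt "0 0 0.05 0" --pt "0 0 0.05 0"

```text
t: 20.65
eef_pos: [508.4, 213.5, 12.9]
tcp_rot: [2.042, 1.571, 0.723]
ft_force: [-0.3, 2.9, 0.7]
opening: 0.597
```

>>> step_arm --pt "0 0 0.05 0" --pt "0 0 0.05 0" --pt "0 0 0.05 0" --pt "0 0 0.05 0"

```text
t: 21.15
eef_pos: [510.9, 203.8, 12.8]
tcp_rot: [2.781, 1.571, 1.462]
ft_force: [-0.4, 2.9, 1.1]
opening: 0.602
```

>>> step_arm --pt "0 0 0.06 0" --pt "0 0 0.06 0" --pt "0 0 0.06 0" --pt "0 0 0.06 0" --pt "0 0 0.06 0"

```text
t: 21.78
eef_pos: [514.6, 189.2, 12.8]
tcp_rot: [-2.891, 1.571, 2.073]
ft_force: [-0.1, 1.4, 1.0]
opening: 0.6
```

```bash
python3 - <<'E'
from cell import *
from h import *
import pickle
st=state(); print(st['eef_pos'],toL(st['eef_pos'][:2]),st['opening'],st['ft_force'],rot(st['tcp_rot'])[:,1])
im=read_camera('wrist');pickle.dump((st,im),open('w12.pkl','wb'))
cv2.imwrite("pics/w12.png",cv2.resize(im[:,:,::-1],(800,600),interpolation=cv2.INTER_CUBIC))
E
```

```text
[514.61705416 189.16728852  12.83639001] [[-38.21404029  -0.14981507]] 0.5998713314186983 [-0.11625022  1.43679331  0.96289579] [ 9.68518669e-01  2.48940931e-01 -1.95286786e-05]
```

View pics/w12.png

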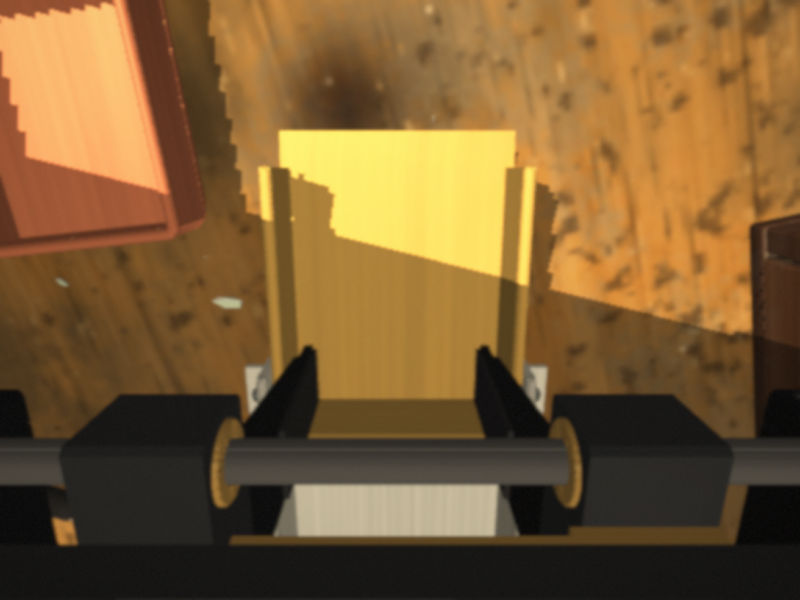

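Entry is clean at about 1.5 N, with tray and floor symmetric about x=398. I'll continue towards home.

>>> step_arm --pt "0 0 0.1 0" --pt "0 0 0.1 0" --pt "0 0 0.1 0" --pt "0 0 0.1 0" --pt "0 0 0.1 0" --pt "0 0 0.1 0" --pt "0 0 0.1 0" --pt "0 0 0.1 0"

```text
t: 22.82
eef_pos: [524.6, 150.3, 12.8]
tcp_rot: [2.453, 1.571, 1.134]
ft_force: [-0.5, 0.4, -0.3]
opening: 0.599
```

>>> step_arm --pt "0 0 0.1 0" --pt "0 0 0.1 0" --pt "0 0 0.1 0" --pt "0 0 0.1 0" --pt "0 0 0.08 0" --pt "0 0 0.06 0" --pt "0 0 0.04 0"

```text
t: 23.7
eef_pos: [531.8, 122.4, 12.8]
tcp_rot: [3.039, 1.571, 1.72]
ft_force: [-0.2, 0.5, 0.5]
opening: 0.596
```

```bash
python3 - <<'E'
from cell import *
from h import *
st=state(); print(st['eef_pos'],toL(st['eef_pos'][:2]),st['opening'],st['ft_force'])
E
```

```text
[531.79043586 122.39304892  12.82940985] [[30.73309897 -0.18615336]] 0.5961987503164284 [-0.24864954  0.52118442  0.48979367]
```

>>> step_arm --pt "0 0 0.04 0" --pt "0 0 0.04 0" --pt "0 0 0.04 0" --pt "0 0 0.03 0" --pt "0 0 0.02 0" --pt "0 0 0.02 0"

```text
t: 24.45
eef_pos: [534.1, 113.3, 12.8]
tcp_rot: [2.044, 1.571, 0.725]
ft_force: [-0.2, 0.2, 0.0]
opening: 0.595
```

>>> step_arm --pt "0 0 0.01 0" --pt "0 0 0.01 0" --pt "0 0 0.01 0"

```text
t: 24.82
eef_pos: [534.5, 111.9, 12.8]
tcp_rot: [2.846, 1.571, 1.527]
ft_force: [-0.3, 4.5, -0.1]
opening: 0.601
```

>>> step_arm --pt "0 0 0.01 0" --pt "0 0 0 0"

```text
t: 25.08
eef_pos: [534.5, 111.9, 12.8]
tcp_rot: [3.016, 1.57, 1.696]
ft_force: [-0.5, 5.4, 0.2]
opening: 0.6
```

>>> step_arm --pt "0 0 0.01 0" --pt "0 0 0 0"

```text
t: 25.32
eef_pos: [534.5, 111.8, 12.8]
tcp_rot: [3.138, 1.57, 1.819]
ft_force: [-1.1, 10.4, 0.8]
opening: 0.599
```

The TCP has stopped and force is building gradually to 10 N, so the brass tray is against the wall. I'll back off, rise and look.

>>> step_arm --pt "0 0 -0.08 0" --pt "0 0 0 0" --pt "-0.4 0 0 0" --pt "-0.8 0 0 0" --pt "-1 0 -0.5 0" --pt "-1 0 -0.8 0" --pt "-0.8 0 -0.8 0" --pt "0 0 0 0" --pt "0 0 0 0"

```text
t: 26.45
eef_pos: [507.5, 215.0, 210.9]
tcp_rot: [-1.264, 1.57, -2.583]
ft_force: [-0.0, -1.1, -0.4]
opening: 0.601
```

```bash
python3 - <<'E'
from cell import *
from h import *
import pickle
st=state(); print(st['eef_pos'],toL(st['eef_pos'][:2]))
im=read_camera('wrist');pickle.dump((st,im),open('w13.pkl','wb'))
cv2.imwrite("pics/w13.png",cv2.resize(im[:,:,::-1],(800,600),interpolation=cv2.INTER_CUBIC))
E
```

```text
[507.54543946 215.03828791 210.94125863] [[-65.03122686  -0.54047042]]
```

View pics/w13.png

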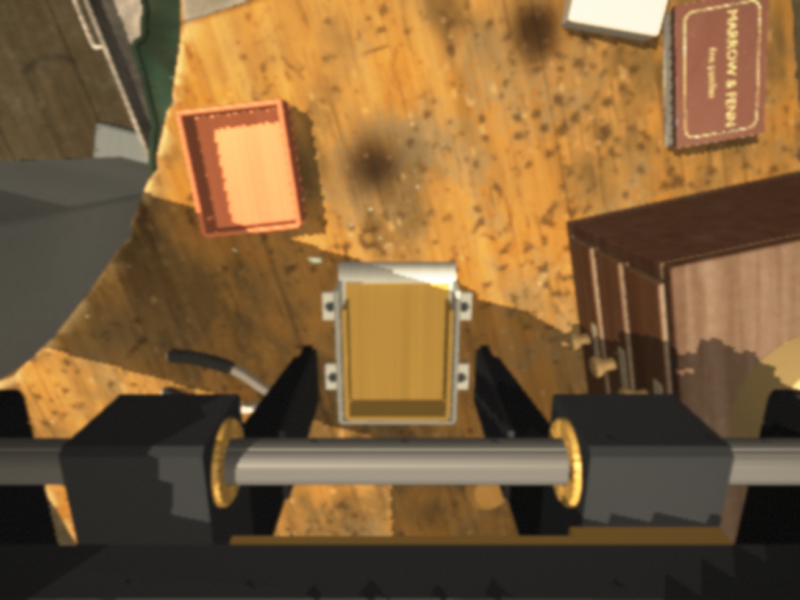

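The brass tray sits home and square in the large tray: its back wall meets the rim at y≈415 and its lip is at y≈283. I'll measure both trays from this view.

```bash
python3 - <<'E'
from cell import *
from h import *
import pickle
s,i=pickle.load(open('w13.pkl','rb'))
cv2.imwrite('pics/w13s.png',cv2.resize(i[55:165,105:205,::-1],(545,600),interpolation=cv2.INTER_CUBIC))
cv2.imwrite('pics/w13m.png',cv2.resize(i[160:280,200:310,::-1],(550,600),interpolation=cv2.INTER_CUBIC))
E
```

```text
(no output)
```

View pics/w13s.png

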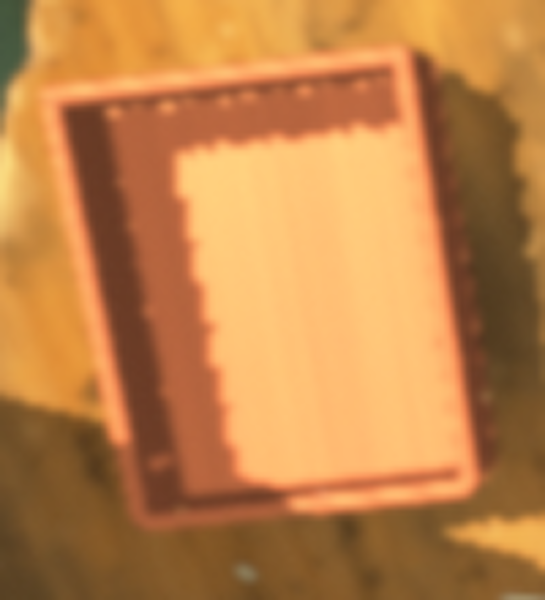

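View pics/w13m.png

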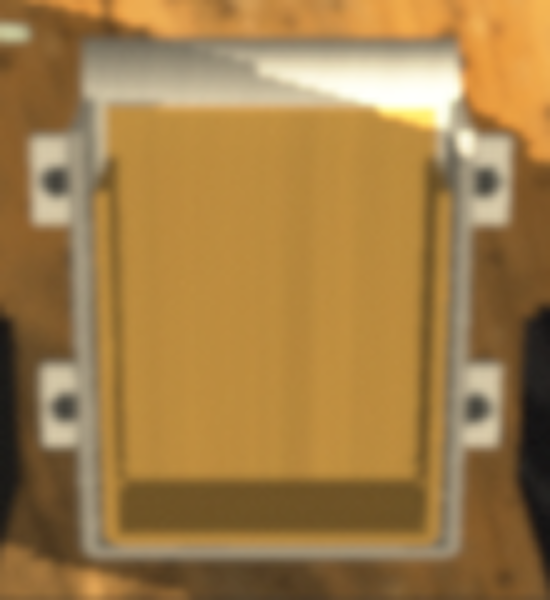

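```bash
python3 - <<'E'
from cell import *
from h import *
import pickle
s,i=pickle.load(open('w13.pkl','rb'))
c=cam(camera_info('wrist'),s)
S=lambda P:[[105+(p[0]+.5)/5.45-.5,55+(p[1]+.5)/5.4545-.5] for p in P]
M=lambda P:[[200+(p[0]+.5)/5-.5,160+(p[1]+.5)/5-.5] for p in P]
q=toL(ray(c,S([(42,92),(412,44),(482,495),(132,528)]),28));print('small L',q.round(1).tolist(),q.mean(0))
for a,b in ((0,3),(1,2)): d=q[b]-q[a];print('side yaw',np.degrees(np.arctan2(d[1],d[0])),np.linalg.norm(d))
for a,b in ((0,1),(3,2)): d=q[b]-q[a];print('end yaw',np.degrees(np.arctan2(-d[0],d[1])),np.linalg.norm(d))
print('lip',toL(ray(c,M([(82,40),(463,38)]),.5)).round(1),'holes',toL(ray(c,M([(57,181),(485,181),(65,407),(477,407)]),3)).round(1))
print('mid lip',toL(ray(c,M([(106,105),(437,105)]),4)).round(1),'mid walls',toL(ray(c,M([(95,190),(451,190),(103,545),(442,545)]),34)).round(1))
print('large rim',toL(ray(c,M([(72,140),(472,140),(85,555),(460,555)]),34)).round(1))
print('mid inner',toL(ray(c,M([(120,480),(420,480)]),6)).round(1))
E
```

```text
small L [[-166.1, -144.3], [-174.5, -74.5], [-90.5, -65.9], [-83.9, -136.4]] [-128.77464156 -105.27174941]
side yaw 5.524226610771675 82.59166484674238
side yaw 5.845881889924573 84.402919237422
end yaw 6.830419853386915 70.33856045226456
end yaw 5.357077134066361 70.79441505873866
lip [[-59.7 -45. ]
 [-60.2  45.9]] holes [[-25.2 -51.9]
 [-25.2  52.1]
 [ 34.9 -52.1]
 [ 34.9  52.4]]
mid lip [[-44.6 -39.4]
 [-44.6  39.8]] mid walls [[-32.9 -39.3]
 [-32.9  40.3]
 [ 56.3 -40.1]
 [ 56.2  41. ]]
large rim [[-44.5 -44. ]
 [-44.5  44.6]
 [ 59.  -44.4]
 [ 58.9  45.4]]
mid inner [[ 53.8 -38.4]
 [ 53.8  38.1]]
```

Brass tray: lip at −44.6, so its centre is at about +5.9 (home is 6.5), offset 0.3 mm and square. Small tray: centre L(−128.8, −105.3), turned +5.8°. I'll go to it.

```bash
python3 - <<'E'
from cell import *
from h import *
w=toW([[-103.5,-102.8]])[0]; print(w)
show(plan(state(),[*w,60],0.3534,n=6))
E
```

```text
[398.921055 226.766373]
[[0.502,-0.34,-0.129,-0.122],[0.502,-0.338,-0.135,-0.122],[0.502,-0.335,-0.141,-0.122],[0.502,-0.333,-0.146,-0.122],[0.502,-0.33,-0.152,-0.122],[0.502,-0.328,-0.158,-0.122]]
```

>>> step_arm --pt "0.5 -0.34 -0.129 -0.122" --pt "0.5 -0.338 -0.135 -0.122" --pt "0.5 -0.335 -0.141 -0.122" --pt "0.5 -0.333 -0.146 -0.122" --pt "0.5 -0.33 -0.152 -0.122" --pt "0.5 -0.328 -0.158 -0.122" --pt "0 0 0 0" --pt "0 0 0 0" --jaw 0.58

```text
t: 27.5
eef_pos: [400.4, 227.4, 61.8]
tcp_rot: [1.606, 1.571, 0.388]
ft_force: [0.3, -0.4, -0.4]
opening: 0.419
```

```bash
python3 - <<'E'
from cell import *
from h import *
import pickle
st=state(); print(st['eef_pos'],st['opening'])
im=read_camera('wrist');pickle.dump((st,im),open('w14.pkl','wb'))
cv2.imwrite("pics/w14.png",cv2.resize(im[:,:,::-1],(800,600),interpolation=cv2.INTER_CUBIC))
E
```

```text
[400.38528451 227.38658992  61.83732718] 0.41931070302446133
```

View pics/w14.png

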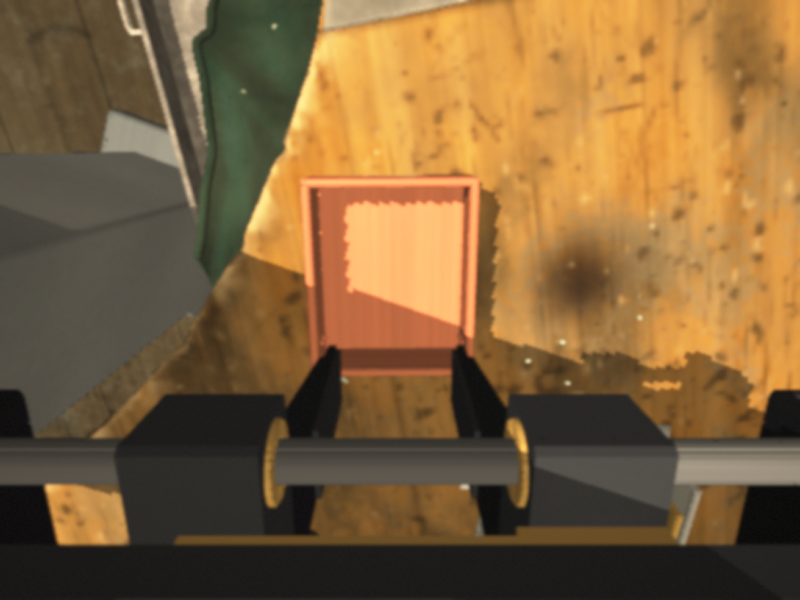

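```bash
python3 - <<'E'
from cell import *
from h import *
import pickle
st,i=pickle.load(open('w14.pkl','rb')); c=cam(camera_info('wrist'),st); T=rot(st['tcp_rot'])
f=lambda p,z:((ray(c,np.array([p])/1.5625-.18,z)-st['eef_pos'])@T)[0].round(1)
for n,p,z in (('backrim outer',(393,375),28),('floorback',(395,349),3),('front rim',(302,179),28),('front rim',(480,178),28),('L',(309,300),28),('R',(475,300),28)): print(n,f(p,z))
E
```

```text
backrim outer [33.8 -1.1 16.4]
floorback [58.8 -0.3 14.4]
front rim [ 33.8 -36.5 -67.2]
front rim [ 33.8  33.  -67.6]
L [ 33.8 -36.2 -17.8]
R [ 33.8  33.2 -17.8]
```

>>> step_arm --pt "0.2 -0.034 -0.03 0" --pt "0 0 0 0" --pt "0.3 0 0 0" --pt "0.3 0 0 0" --pt "0.2 0 0 0" --pt "0 0 0 0"

```text
t: 28.3
eef_pos: [397.1, 228.5, 11.2]
tcp_rot: [-1.601, 1.57, -2.818]
ft_force: [0.0, 0.0, -0.4]
opening: 0.421
```

>>> step_arm --pt "0 0 0 0" --pt "0 0 0 0" --pt "0 0 0 0" --pt "0 0 0 0" --jaw 0.44

```text
t: 28.8
eef_pos: [397.5, 228.6, 12.0]
tcp_rot: [1.663, 1.57, 0.446]
ft_force: [0.3, 0.1, 5.5]
opening: 0.525
```

```bash
python3 - <<'E'
from cell import *
from h import *
st=state(); print(st['eef_pos'],st['opening'],toL(st['eef_pos'][:2]))
# small centre = TCP - ~23 along its x ; goal: yaw aligned, y=0.25, centre x -> about -135
w=toW([[-112,0.25]])[0]
show(plan(st,[*w,12.5],0.2522,n=14))
E
```

```text
[397.53052346 228.61839589  12.00030544] 0.5247811211708949 [[-105.64014731 -103.68395518]]
[[-0.001,0.149,0.006,0.052],[-0.001,0.149,0.005,0.052],[-0.001,0.149,0.004,0.052],[-0.001,0.149,0.003,0.052],[-0.001,0.149,0.002,0.052],[-0.001,0.149,0.001,0.052],[-0.001,0.149,-0,0.052],[-0.001,0.149,-0.002,0.052],[-0.001,0.149,-0.003,0.052],[-0.001,0.149,-0.004,0.052],[-0.001,0.149,-0.005,0.052],[-0.001,0.149,-0.006,0.052],[-0.001,0.149,-0.007,0.052],[-0.001,0.149,-0.008,0.052]]
```

>>> step_arm --pt "0 0.149 0.006 0.052" --pt "0 0.149 0.005 0.052" --pt "0 0.149 0.004 0.052" --pt "0 0.149 0.003 0.052" --pt "0 0.149 0.002 0.052" --pt "0 0.149 0.001 0.052" --pt "0 0.149 0 0.052" --pt "0 0.149 -0.002 0.052" --pt "0 0.149 -0.003 0.052" --pt "0 0.149 -0.004 0.052" --pt "0 0.149 -0.005 0.052" --pt "0 0.149 -0.006 0.052" --pt "0 0.149 -0.007 0.052" --pt "0 0.149 -0.008 0.052" --pt "0 0 0 0"

```text
t: 30.68
eef_pos: [497.4, 261.0, 12.0]
tcp_rot: [1.719, 1.569, 0.4]
ft_force: [2.7, -0.0, 4.5]
opening: 0.526
```

```bash
python3 - <<'E'
from cell import *
from h import *
import pickle
st=state(); print(st['eef_pos'],st['opening'],toL(st['eef_pos'][:2]),rot(st['tcp_rot'])[:,1],st['ft_force'])
im=read_camera('wrist');pickle.dump((st,im),open('w15.pkl','wb'))
cv2.imwrite("pics/w15.png",cv2.resize(im[:,:,::-1],(800,600),interpolation=cv2.INTER_CUBIC))
E
```

```text
[497.37731573 260.98719148  12.04625947] 0.5257135025750143 [[-112.06370963    1.08161381]] [0.96838241 0.24946363 0.00184386] [ 2.73136124 -0.04778206  4.49255129]
```

View pics/w15.png

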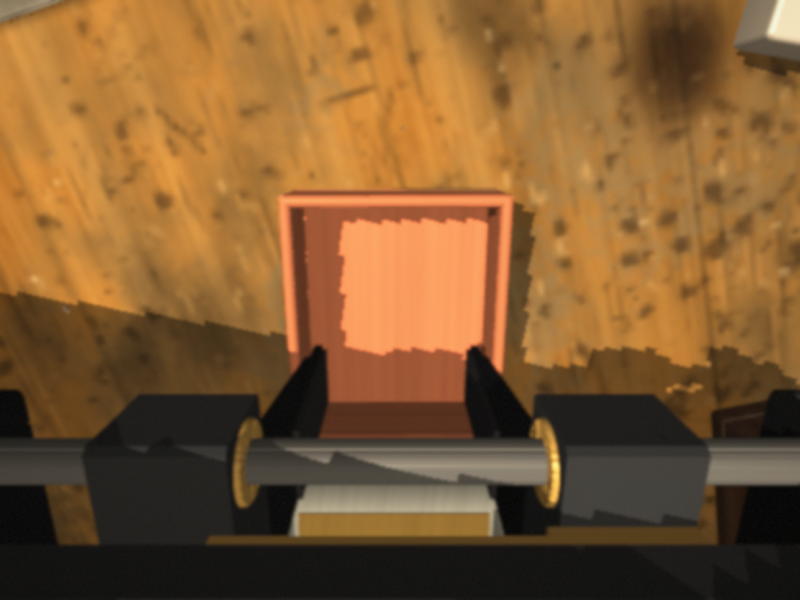

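The copper tray is square in front of the mouth. Its centre is at about x=396, and the gold floor below the bar spans 299–490. I'll loosen the spread, raise the tips 2.5 mm for the higher floor, correct the side offset by 0.6 mm, and push.

>>> step_arm --pt "-0.05 0 0 0" --pt "0 -0.012 0.05 0" --pt "0 0 0.06 0" --pt "0 0 0.12 0" --pt "0 0 0.14 0" --pt "0 0 0.14 0" --pt "0 0 0.12 0" --pt "0 0 0.07 0" --pt "0 0 0 0" --jaw 0.505

```text
t: 31.85
eef_pos: [504.9, 226.4, 14.2]
tcp_rot: [1.409, 1.571, 0.09]
ft_force: [-0.8, -0.2, 0.5]
opening: 0.495
```

```bash
python3 - <<'E'
from cell import *
from h import *
import pickle
st=state(); print(st['eef_pos'],st['opening'],toL(st['eef_pos'][:2]),rot(st['tcp_rot'])[:,1],st['ft_force'])
im=read_camera('wrist');pickle.dump((st,im),open('w16.pkl','wb'))
cv2.imwrite("pics/w16.png",cv2.resize(im[:,:,::-1],(800,600),interpolation=cv2.INTER_CUBIC))
sc=read_camera('scene')
cv2.imwrite("pics/s16.png",cv2.resize(sc[130:280,160:340,::-1],(720,600),interpolation=cv2.INTER_CUBIC))
E
```

```text
[504.85653646 226.38230658  14.18471085] 0.4945632475834926 [[-76.68733065  -0.31291602]] [9.68438485e-01 2.49252653e-01 1.27093717e-04] [-0.84388361 -0.16827132  0.5058499 ]
```

View pics/w16.png

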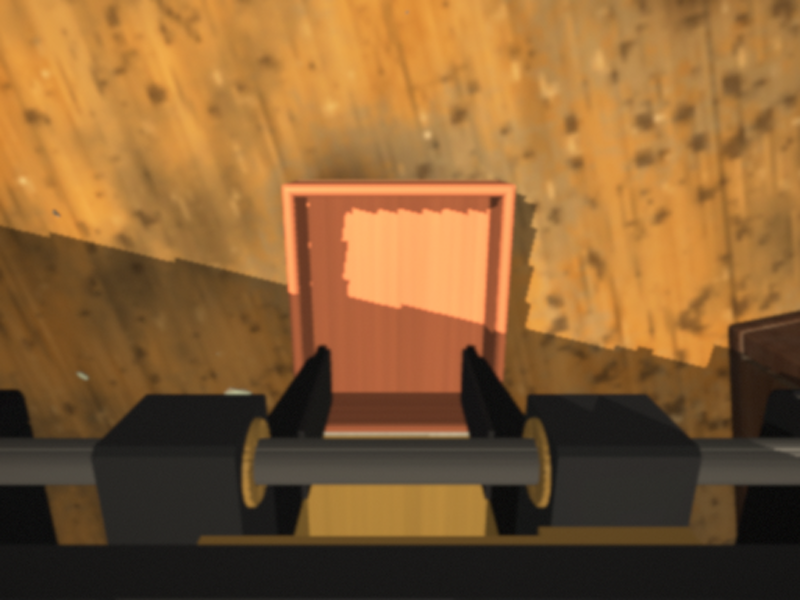

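View pics/s16.png

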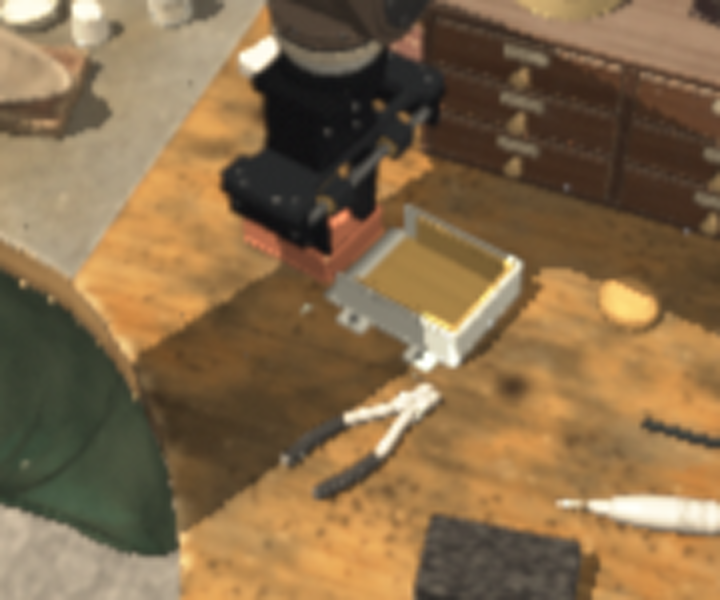

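The tray is square and at the lip, aligned with the gold floor (both about x=399). Pushing slowly now.

>>> step_arm --pt "0 0 0.06 0" --pt "0 0 0.06 0" --pt "0 0 0.06 0" --pt "0 0 0.06 0" --pt "0 0 0.06 0" --pt "0 0 0.06 0"

```text
t: 32.7
eef_pos: [509.3, 209.0, 14.2]
tcp_rot: [2.435, 1.571, 1.117]
ft_force: [-0.1, 2.6, 0.5]
opening: 0.494
```

>>> step_arm --pt "0 0 0.05 0" --pt "0 0 0.05 0" --pt "0 0 0.05 0" --pt "0 0 0.05 0"

```text
t: 33.2
eef_pos: [511.8, 199.4, 14.1]
tcp_rot: [1.204, 1.571, -0.114]
ft_force: [0.5, 0.5, 1.4]
opening: 0.501
```

>>> step_arm --pt "0 0 0.05 0" --pt "0 0 0.05 0" --pt "0 0 0.05 0" --pt "0 0 0.05 0"

```text
t: 33.7
eef_pos: [514.3, 189.7, 14.1]
tcp_rot: [2.576, 1.571, 1.258]
ft_force: [-0.2, 1.0, 0.1]
opening: 0.5
```

```bash
python3 - <<'E'
from cell import *
from h import *
import pickle
st=state(); print(st['eef_pos'],st['opening'],toL(st['eef_pos'][:2]),rot(st['tcp_rot'])[:,1],st['ft_force'])
im=read_camera('wrist');pickle.dump((st,im),open('w17.pkl','wb'))
cv2.imwrite("pics/w17.png",cv2.resize(im[:,:,::-1],(800,600),interpolation=cv2.INTER_CUBIC))
E
```

```text
[514.25020828 189.69021559  14.13251234] 0.4997695030341915 [[-38.81197779  -0.37453291]] [9.68363113e-01 2.49545346e-01 3.17774923e-05] [-0.2471725   1.03444163  0.10351397]
```

View pics/w17.png

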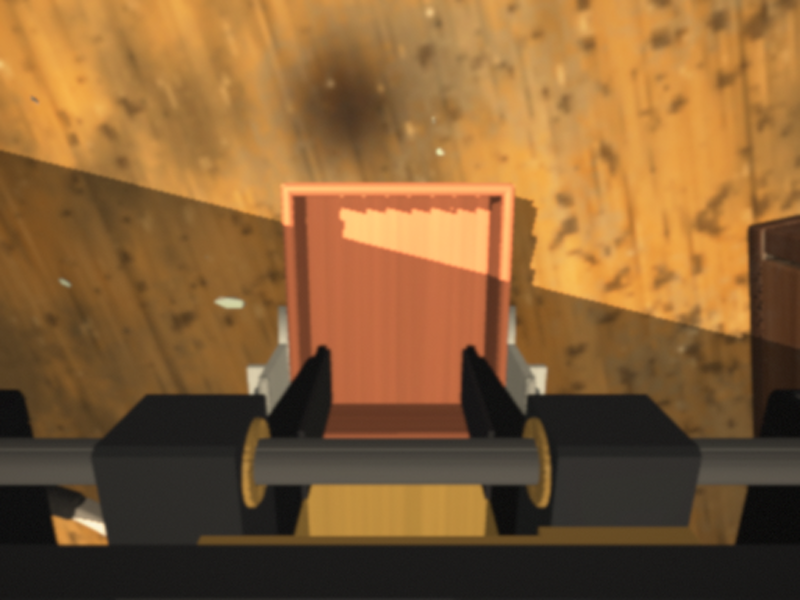

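The small tray's back is past the brass side walls with only about 1 N. Continuing.

>>> step_arm --pt "0 0 0.05 0" --pt "0 0 0.06 0" --pt "0 0 0.08 0" --pt "0 0 0.1 0" --pt "0 0 0.1 0" --pt "0 0 0.1 0"

```text
t: 34.5
eef_pos: [520.4, 165.7, 14.1]
tcp_rot: [-2.434, 1.571, 2.53]
ft_force: [0.3, 1.2, 0.1]
opening: 0.497
```

>>> step_arm --pt "0 0 0.1 0" --pt "0 0 0.1 0" --pt "0 0 0.1 0" --pt "0 0 0.1 0" --pt "0 0 0.1 0" --pt "0 0 0.1 0" --pt "0 0 0.08 0" --pt "0 0 0.06 0" --pt "0 0 0.04 0"

```text
t: 35.62
eef_pos: [530.1, 128.2, 14.1]
tcp_rot: [2.78, 1.571, 1.462]
ft_force: [0.2, 0.6, -0.1]
opening: 0.494
```

```bash
python3 - <<'E'
from cell import *
from h import *
st=state(); print(st['eef_pos'],st['opening'],toL(st['eef_pos'][:2]),st['ft_force'])
E
```

```text
[530.07785226 128.20614125  14.1438419 ] 0.4939026389288472 [[24.67654727 -0.39364397]] [ 0.203521    0.63910571 -0.13836248]
```

>>> step_arm --pt "0 0 0.04 0" --pt "0 0 0.04 0" --pt "0 0 0.04 0" --pt "0 0 0.04 0" --pt "0 0 0.03 0" --pt "0 0 0.02 0"

```text
t: 36.38
eef_pos: [532.7, 118.1, 14.1]
tcp_rot: [2.228, 1.571, 0.909]
ft_force: [-0.1, 1.0, 0.2]
opening: 0.499
```

>>> step_arm --pt "0 0 0.015 0" --pt "0 0 0.01 0" --pt "0 0 0.01 0" --pt "0 0 0 0"

```text
t: 36.88
eef_pos: [533.2, 116.5, 14.1]
tcp_rot: [1.803, 1.571, 0.484]
ft_force: [0.2, 0.4, -0.2]
opening: 0.495
```

>>> step_arm --pt "0 0 0.01 0" --pt "0 0 0.01 0" --pt "0 0 0.01 0" --pt "0 0 0 0"

```text
t: 37.38
eef_pos: [533.5, 115.1, 14.2]
tcp_rot: [2.527, 1.571, 1.208]
ft_force: [-0.3, 1.0, 0.4]
opening: 0.492
```

>>> step_arm --pt "0 0 0.01 0" --pt "0 0 0.01 0" --pt "0 0 0 0"

```text
t: 37.75
eef_pos: [533.5, 114.7, 14.1]
tcp_rot: [-3.112, 1.57, 1.853]
ft_force: [-2.1, 8.4, 1.0]
opening: 0.491
```

>>> step_arm --pt "0 0 0.008 0" --pt "0 0 0 0"

```text
t: 38.0
eef_pos: [533.5, 114.7, 14.1]
tcp_rot: [-3.02, 1.57, 1.945]
ft_force: [-2.1, 11.9, 1.3]
opening: 0.498
```

>>> step_arm --pt "0 0 -0.08 0" --pt "0 0 0 0" --pt "-0.4 0 0 0" --pt "-0.8 0 0 0" --pt "-1 0 -0.5 0" --pt "-1 0 -0.8 0" --pt "-0.8 0 -0.8 0" --pt "0 0 0 0" --pt "0 0 0 0"

```text
t: 39.12
eef_pos: [506.6, 217.8, 212.2]
tcp_rot: [-1.303, 1.57, -2.621]
ft_force: [-0.6, 0.4, 0.7]
opening: 0.495
```

```bash
python3 - <<'E'
from cell import *
from h import *
import pickle
st=state(); print(st['eef_pos'],toL(st['eef_pos'][:2]))
im=read_camera('wrist');pickle.dump((st,im),open('w18.pkl','wb'))
cv2.imwrite("pics/w18.png",cv2.resize(im[:,:,::-1],(800,600),interpolation=cv2.INTER_CUBIC))
cv2.imwrite('pics/w18m.png',cv2.resize(im[160:280,200:310,::-1],(550,600),interpolation=cv2.INTER_CUBIC))
sc=read_camera('scene')
cv2.imwrite("pics/s18.png",cv2.resize(sc[130:330,160:360,::-1],(600,600),interpolation=cv2.INTER_CUBIC))
E
```

```text
[506.58004954 217.75281139 212.22024519] [[-67.90078735  -0.79778783]]
```

View pics/w18m.png

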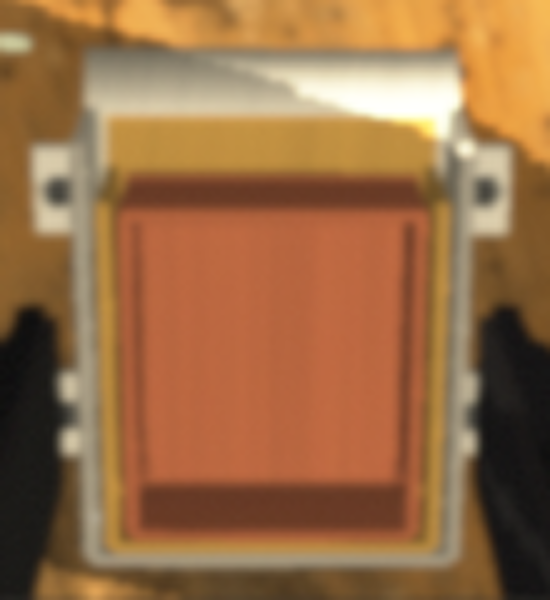

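View pics/s18.png

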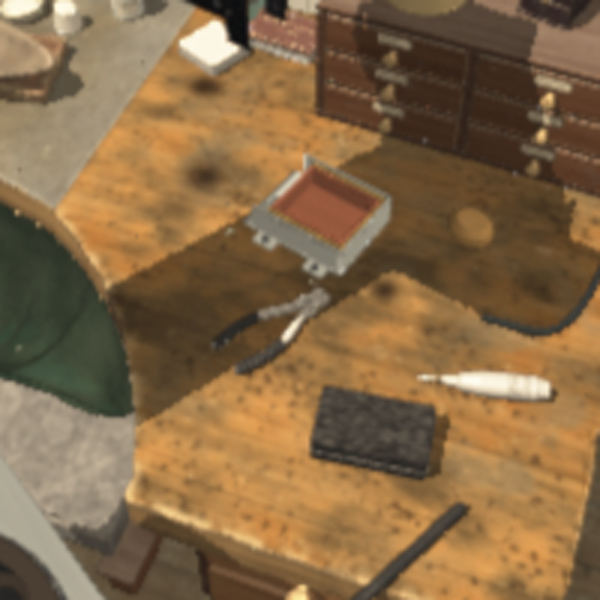

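The trays sit nested and square: copper is against the brass back wall (y≈540), with even side gaps, and the bystanders haven't moved. One numeric check before handing in.

```bash
python3 - <<'E'
from cell import *
from h import *
import pickle
s,i=pickle.load(open('w18.pkl','rb')); c=cam(camera_info('wrist'),s)
M=lambda P:[[200+(p[0]+.5)/5-.5,160+(p[1]+.5)/5-.5] for p in P]
g=lambda P,z:toL(ray(c,M(P),z)).round(1).tolist()
print('large lip',g([(85,51),(463,51)],.5),'mid lip',g([(106,117),(437,117)],4),'small front bottom',g([(122,178),(427,178)],6),'small rim front',g([(118,209),(430,209)],34),'small rim back',g([(125,540),(420,540)],34),'mid rim back',g([(107,551),(440,551)],34),'holes',g([(58,190),(485,190)],3))
E
```

```text
large lip [[-59.6, -44.8], [-59.6, 45.9]] mid lip [[-44.1, -39.8], [-44.2, 39.8]] small front bottom [[-29.4, -36.2], [-29.4, 37.6]] small rim front [[-30.8, -34.6], [-30.9, 35.7]] small rim back [[52.8, -35.1], [52.7, 35.6]] mid rim back [[55.8, -39.5], [55.7, 40.5]] holes [[-25.3, -52.2], [-25.4, 52.2]]
```

```bash
python3 - <<'E'
from cell import *
print(job_done(), state()['t'])
E
```

```text
the job is handed in; nothing more can be done
the job is handed in; nothing more can be done
```

The trays are nested as asked and the job is handed in, at about 39 s of robot time. The interface gave no verdict, so success rests on my own checks.

**What I did:** I hooked the small tray's front wall from inside, drew it straight out and slid it aside. A second nudge with closed fingers moved it about 20 mm further from the lane. I turned the brass tray square with the fingers spread inside it and pushed it in by its back wall until it stopped, with about 10 N at the wrist. Then I did the same with the small tray, which stopped at about 12 N. Nothing was lifted, and the force along the push stayed below 4 N until each tray reached its stop.

**Last checks (wrist camera):**

| Check | Measured | Home |
|---|---|---|
| Brass tray's front lip in the large tray | -44.1 mm | -44 mm |
| Brass tray sideways | about 0 to 0.5 mm | 0 |
| Small tray's front wall, bottom to rim | -29.4 to -30.9 mm | -30 mm |
| Small tray's centre in the brass tray | about 5 mm | 5.5 mm |
| Small tray sideways | within about 0.7 mm | 0 |

Both trays looked square and flat, the gripper was well clear above them, and the bystanders looked unmoved.

**Disagreements:**
- My early two-view height measurement from coarse colour masks was poor. It gave about 4 and -14 mm for the small tray's rim, and 17 and 38 mm for the brass tray's. I used the stated heights with edge points instead, and lengths and widths then agreed to 1–4 mm.
- The first sideways move did not actually grip the small tray, so it turned by about 13°. I corrected this before sliding it in.

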